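# Gauge pipe end caps and case them

### The job

Check the round blue end caps lying on the right of the counter in the bench caliper, one at a time, from the widest down to the narrowest: stand the cap between the jaws, let go of it, slide the jaw gently shut on it until the sprung anvil visibly gives way, pause a moment, then slide the jaw back. Stand every checked cap upright in the grey storage case and finally press the case's clear cover down until its catch holds it shut. Leave the other things on the counter where they are.

Things in the scene. Friction and masses are not known exactly. Their poses are not given: they have to be found in the camera images.
- cap56_center (a point): Centre (17 mm above its foot) of the plain blue plastic pipe end cap 56 mm in outside diameter and 34 mm tall: a closed-topped upright cylinder, z along its axis, standing open side down on the counter at the start; about 66 g. Two or three of the four caps (56, 48, 40, 32 mm) are present.
- cap48_center (a point): Centre (17 mm above its foot) of the plain blue plastic pipe end cap 48 mm in outside diameter and 34 mm tall: a closed-topped upright cylinder, z along its axis, standing open side down on the counter at the start; about 54 g. Two or three of the four caps (56, 48, 40, 32 mm) are present.
- cap40_center (a point): Centre (17 mm above its foot) of the plain blue plastic pipe end cap 40 mm in outside diameter and 34 mm tall: a closed-topped upright cylinder, z along its axis, standing open side down on the counter at the start; about 42 g. Two or three of the four caps (56, 48, 40, 32 mm) are present.
- cap32_center (a point): Centre (17 mm above its foot) of the plain blue plastic pipe end cap 32 mm in outside diameter and 34 mm tall: a closed-topped upright cylinder, z along its axis, standing open side down on the counter at the start; about 30 g. Two or three of the four caps (56, 48, 40, 32 mm) are present.
- caliper: Steel bench caliper fixed to the counter. Origin on the counter surface amid the gauging space; there is no bed, the cap stands on the counter itself. y runs along the beam from the moving jaw to the anvil; the beam (30 mm wide, 20 mm high, 230 mm long) is centred at x = +90 mm, on the far side from the robot, with 34 mm high blocks on it.
- anvil_face (a point): Point on the flat face of the sprung anvil, 14 mm above the counter; at x = 0, y = +50 mm of the caliper when the anvil is free. Anvil and jaw are straight bars from the beam towards the robot, over x = -25 to +75 mm of the caliper, 3 to 25 mm above the counter, 12 to 14 mm thick, with faces square to the caliper's y.
- jaw (a joint): The caliper's sliding jaw: gap in metres between its face and the free anvil's face, 0 (shut) to 0.100 (fully open); so its face is at y = 50 mm minus this in the caliper's frame, and sliding it to +y (towards the anvil) closes it. It takes about 2 N to slide and stays where it is left. It starts anywhere from 0.02 to 0.10.
- jaw_grip (a point): Grip point, 54 mm above the counter, of the upright black thumb post on the sliding jaw; moves with it. The post is 14 mm thick along the caliper's y, 24 mm along its x, and stands 34 to 72 mm above the counter on a 34 mm high carriage, over the beam (x = +90 mm of the caliper), 15 mm to -y of the jaw's face.
- anvil (a joint): How far the sprung anvil has been pushed back (to +y of the caliper), 0 free to 0.008 m at its stop; 700 N/m. A cap is checked when it stands upright and released between jaw and anvil and the anvil is pushed back 2 mm or more for about a third of a second (3 to 6 mm is a good reading); never squeeze it with more than 25 N.
- case: Open grey plastic storage case fixed to the counter, outside 130 mm (its x) x 250 mm (its y, the long way) x 52 mm high, walls and floor 5 mm thick, undivided. Origin under its middle, z up; its x points away from the robot, to the hinge side. Room for three caps in a row along y (80 mm apart).
- cover (a joint): The case's hinged clear cover, in rad: 0 shut, 2.4 fully open, leaning back beyond the hinge. A spring always pushes it fully open (about 1.5 N at the free edge near shut) unless the ball catch at the middle of the free edge holds it. The catch snaps over at about 0.06 rad with 3 to 5 N at the free edge, then the cover bottoms on the rim; held shut it reads under 0.03.
- cover_hinge (a point): Middle of the cover's hinge line, on the case's far (+x) long edge, 55 mm above the counter; the axis runs along the case's y and a positive joint value lifts the cover's free edge.
- cover_edge (a point): Point to press on: on the outer (when shut: upper) face of the cover, in the middle of its free edge, 125 mm from the hinge line; the plate ends 132 mm from the hinge and is 5 mm thick, 250 mm long; a small black tab with the catch reaches 15 mm further.
- tee: a blue pipe tee lying flat, about 85 x 65 x 38 mm; a bystander, not to be moved.
- offcut: a stub of blue pipe standing on end, 32 mm across, 80 mm tall, open (not an end cap); a bystander, not to be moved.
- tin: a tin 70 mm across, 100 mm tall; a bystander, not to be moved.
- driver: a screwdriver lying on the counter; a bystander, not to be moved.
- tape: a black tape measure, about 60 x 36 x 56 mm; a bystander, not to be moved.
Mind the look-alikes: they are no part of the job. What is shaped like the part that bears cap32_center but black or yellow is not meant.

How it is judged:
By the outcome, as a careful person would: the job done as asked, in the order asked, and still so for the second after the job is handed in, with the robot touching nothing.
Of cap56, cap48, cap40, cap32 only 2 to 3 are there at a start; the rules pass over those that are not, and their reading is None.
At some moment in a run one of cap56, cap48, cap40, cap32 may be knocked a few centimetres aside while the robot is not near it.
It also fails if it takes over 210 s, if anything falls off the work surface, if the arm or the gripper's body presses on something with over 40 N, if the wrist force passes 120 N, or if a joint passes its speed limit or range.

### The arm

A 6-joint arm with a two-finger parallel gripper is mounted at the origin on the work surface. World frame = base frame: x ahead of the robot, y to its left, z up, the work surface at z = 0. Lengths are in m, angles in rad, forces in N, time in s.
With the tool pointing down it reaches from about 0.325 to 0.9 m from the base axis. Payload 3.5 kg.
Tool frame: the origin (TCP) lies between the finger pads; the fingertips stand 17 mm ahead of it and the grasp point (between the pads) lies 2 mm behind it; z points along the fingers, y is the direction in which the jaws open and shut (so a half turn about z gives the same grasp; the last joint's range is limited). The gripper opens to 85 mm and grips with 20 to 120 N. Pads are 22 mm wide; open, the fingers measure 114 mm over their backs; the gripper's body (76 mm by 85 mm) begins 54 mm behind the grasp point. The pads swing forward as they close: fully open they stand 13 mm farther back than shut.
Start: joints at [-1.396, 0.276, -0.026, 1.268, 0, 1.467], TCP at [0.171, -0.601, 0.248] pointing down, gripper open.
Joint ranges: [-3.12, 3.12], [-0.85, 1.88], [-1.08, 1.24], [-1.95, 2.15], [-1.57, 1.53], [-3.14, 3.14]. Speed limits (rad/s): [2.57, 2.57, 3.14, 3.14, 3.14, 3.14].

### API

Orientations are given as a rotation vector (axis times angle).
In Python, from cell import state, snapshot, camera_params, hand_in gives the robot as it stands.
- The arm moves only by the shell command python3 -m crank 'ROWS' [FORCE]. ROWS is JSON, a list that holds one entry, the list of rows, each a list of 7 numbers: the turn, a rotation vector about the tool's x, y, z in rad, then the shift along the tool's x, y, z in m, then the gripper's target within -1 to 1 (fully open at 1, half-way at 0, shut at -1). In form: [[[rx, ry, rz, dx, dy, dz, fingers], ...]]. A call has 1 to 20 rows; each row is the pose to reach, as a shift and turn from the pose commanded when the call began, along the tool's axes at that moment; what a row does not reach only later rows make up. A row lasts 1/8 s, in which the tool goes at most 62.5 mm and 10.7 degrees, less where a joint would pass 70% of its speed; a pose out of reach is approached as far as the arm can. A call with a gripper value outside its range is refused whole. The fingers move at their own pace and stop on an object; FORCE is the grip in N (left out, the last holds). Time passes only in rows, so rows that repeat a pose let the fingers close. It gives the time, the measured TCP pose, the force and the opening at its end, in the units of the state.
- state(): the state, without advancing time (a new reading comes with each control period).
- snapshot(name): name is "scene" or "top"; returns (picture, depth): 384x512x3 uint8, blue, green, red; 384x512 float32, m along the optical axis (not along the pixel's ray), 0 where there is no reading.
- camera_params(name): a dict with "K" (3x3 intrinsics, pixels), "k1" (the pictures are not rectified: a ray, as slopes to the right and down, at radius r is drawn at 1 + k1 r^2 times it, then the intrinsics apply), "R" (3x3) and "t" (3): a world point X has camera coordinates R X + t. Camera axes: x right, y down, z forward; pixel columns grow to the right and rows downward; lengths in m; the calibration is good to about 2 mm. A picture is of the moment at which its call begins. camera_params takes no time and is no camera call.
- hand_in(): hands the job in, once; it reports no verdict.
The state is a dict: "time_s": time; "joints": joint angles; "qvel": joint speeds; "effort": joint torques, N m; "tcp_pos": TCP position; "tcp_rot": TCP orientation; "force": force on the tool from outside, world axes, zero at the start; "torque": the same for the moment, N m; "finger_gap": opening from 0.0 (shut) to 1.0 (fully open).
Only numpy, scipy, OpenCV 4.12 (cv2) and the standard library are available. Lean on these libraries where they do the work, as an engineer would, in place of code of your own. Each camera call takes 0.05 s, during which the arm holds its last target.

## Working session

There is one attempt and no reset: what is moved stays moved. The work goes in short steps, Python scripts to look and compute and a shell command to move; the robot and the scene stay as the last step left them, time stands still between calls to the robot, and variables do not carry over. Pictures are saved under pics/ and viewed, and the job is handed in when it is done.

```bash
ls -la; mkdir -p pics
python3 - <<'E'
from cell import state,snapshot,camera_params
import cv2,numpy as np
print(state())
for n in("scene","top"):
    p,d=snapshot(n); cv2.imwrite(f"pics/{n}0.png",p); np.save(f"pics/{n}0.npy",d); print(camera_params(n))
E
```

```text
total 12
drwxr-xr-x  3 agent agent 4096 Dec  6 08:05 .
drwxr-xr-x 23 root  root  4096 Dec  6 08:05 ..
drwxr-xr-x  2 agent agent 4096 Dec  6 08:05 pics
{'time_s': 0.0, 'joints': array([-1.39640901e+00,  2.77194514e-01, -2.78669795e-02,  1.26799597e+00,
        3.81669794e-05,  1.46738983e+00]), 'qvel': array([-0.00109145, -0.00047412,  0.00117134,  0.00281857, -0.00157837,
        0.00132788]), 'effort': array([-2.15744993e-03, -4.45507228e+01,  2.95202762e+01,  1.62403705e-02,
       -1.99179735e-04, -1.39773573e-05]), 'tcp_pos': array([ 0.17126627, -0.60031901,  0.247128  ]), 'tcp_rot': array([-3.10909771e+00, -4.34642676e-01,  6.60655750e-05]), 'force': array([-0.39387985, -0.91520158,  0.49145268]), 'torque': array([-0.03495097, -0.00753238,  0.02472171]), 'finger_gap': 0.9984695002018972}
{'K': array([[419.605636  ,   0.        , 260.73056471],
       [  0.        , 419.605636  , 193.96004445],
       [  0.        ,   0.        ,   1.        ]]), 'k1': 0.03601361324055148, 'R': array([[ 0.29564096,  0.9552369 ,  0.01090398],
       [ 0.56244706, -0.16482567, -0.81023811],
       [-0.77217209,  0.24567249, -0.5859994 ]]), 't': array([-0.12874004, -0.24448874,  1.57846989])}
{'K': array([[431.41546376,   0.        , 254.42619669],
       [  0.        , 431.41546376, 180.27887195],
       [  0.        ,   0.        ,   1.        ]]), 'k1': -0.07020438012653449, 'R': array([[ 1.25026240e-03, -9.99979654e-01, -6.25532386e-03],
       [-9.93672452e-01, -5.39792621e-04, -1.12315475e-01],
       [ 1.12309813e-01,  6.35616681e-03, -9.93652910e-01]]), 't': array([-0.03421331,  0.57513474,  1.18740218])}
```

View pics/scene0.png

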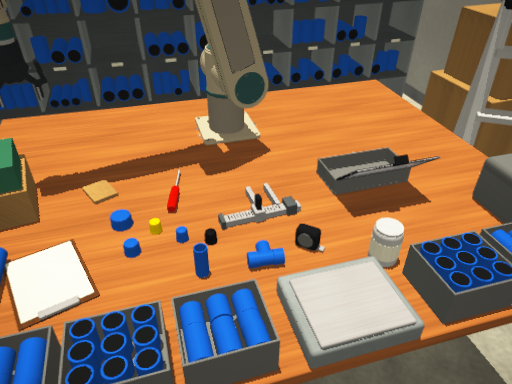

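View pics/top0.png

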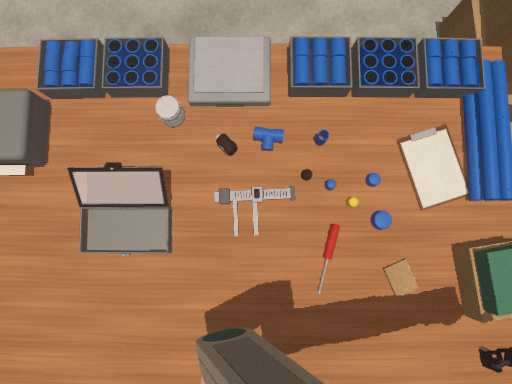

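The top view shows three blue caps at (381,220), (373,180) and (331,184). The look-alikes are yellow at (353,202) and black at (306,174). The caliper is near (255,195) and the case is at (125,225), with its cover open.

```bash
cat > h.py <<'E'
import cv2,numpy as np
from cell import state,snapshot,camera_params
from scipy.spatial.transform import Rotation as Rn
def ray(n,px):
    c=camera_params(n);px=np.asarray(px,float).reshape(-1,1,2)
    u=cv2.undistortPoints(px,c["K"],np.array([c["k1"],0,0,0,0.]))[:,0]
    d=np.c_[u,np.ones(len(u))]@c["R"]; o=-c["R"].T@c["t"]; return o,d
def onz(n,px,z):
    o,d=ray(n,px); s=(z-o[2])/d[:,2]; return o+d*s[:,None]
def cloud(n,d):
    v,u=np.mgrid[0:384,0:512]; o,r=ray(n,np.c_[u.ravel(),v.ravel()]); return (o+r*d.reshape(-1,1)).reshape(384,512,3)
def tri(a,b):
    o1,d1=ray("scene",a);o2,d2=ray("top",b);d1=d1[0]/np.linalg.norm(d1[0]);d2=d2[0]/np.linalg.norm(d2[0])
    s=np.linalg.lstsq(np.c_[d1,-d2],o2-o1,rcond=None)[0];p,q=o1+d1*s[0],o2+d2*s[1]
    return (p+q)/2,np.linalg.norm(p-q)
def proj(n,X):
    c=camera_params(n);r,_=cv2.Rodrigues(c["R"])
    return cv2.projectPoints(np.asarray(X,float).reshape(-1,1,3),r,c["t"],c["K"],np.array([c["k1"],0,0,0,0.]))[0][:,0]
def shot(tag):
    o={}
    for n in("scene","top"):
        p,d=snapshot(n);cv2.imwrite(f"pics/{n}_{tag}.png",p);np.save(f"pics/{n}_{tag}.npy",d);o[n]=(p,d)
    return o
def caps(n,p,d,box):
    """blue blobs with top-face circle at z~34mm; box world x0,x1,y0,y1"""
    C=cloud(n,d); hsv=cv2.cvtColor(p,cv2.COLOR_BGR2HSV)
    m=cv2.inRange(hsv,(100,120,50),(130,255,255))>0
    m&=(C[...,0]>box[0])&(C[...,0]<box[1])&(C[...,1]>box[2])&(C[...,1]<box[3])
    t=(m&(C[...,2]>0.027)&(C[...,2]<.045)).astype(np.uint8)
    k,l,st,ce=cv2.connectedComponentsWithStats(t)
    for i in range(1,k):
        if st[i,4]<25: continue
        cn=cv2.findContours((l==i).astype(np.uint8),0,1)[0][0][:,0].astype(float)
        w=onz(n,cn,0.034); (cx,cy),r=cv2.minEnclosingCircle(w[:,:2].astype(np.float32))
        a=onz(n,ce[i],.034)[0]
        s=abs(np.linalg.det(np.array([onz(n,ce[i]+[1,0],.034)[0]-a,onz(n,ce[i]+[0,1],.034)[0]-a])[:,:2]))
        print(n,"px",ce[i].round(1),"ctr",a.round(4),"medz",np.median(C[l==i][:,2]).round(4),"D_area %.4f D_circ %.4f"%(2*np.sqrt(st[i,4]*s/np.pi),2*r),"area",st[i,4])
E
python3 - <<'E'
from h import *
for n in("top","scene"):
    p=cv2.imread(f"pics/{n}0.png");d=np.load(f"pics/{n}0.npy")
    caps(n,p,d,(.3,.8,-.5,.2))
p=cv2.imread("pics/top0.png")
a=cv2.resize(p[150:270,60:310],None,fx=3.2,fy=3.2,interpolation=cv2.INTER_CUBIC);cv2.imwrite("pics/t_crop.png",a)
p=cv2.imread("pics/scene0.png")
a=cv2.resize(p[140:260,200:450],None,fx=3.2,fy=3.2,interpolation=cv2.INTER_CUBIC);cv2.imwrite("pics/s_crop.png",a)
E
```

```text
top px [267.9 136.3] ctr [ 0.7015 -0.0721  0.034 ] medz 0.0347 D_area 0.0666 D_circ 0.0872 area 418
top px [373.9 178.7] ctr [ 0.5797 -0.3724  0.034 ] medz 0.0334 D_area 0.0343 D_circ 0.0358 area 113
top px [330.7 183.8] ctr [ 0.5652 -0.2491  0.034 ] medz 0.0328 D_area 0.0266 D_circ 0.0267 area 69
top px [382.2 219.6] ctr [ 0.4641 -0.3926  0.034 ] medz 0.0332 D_area 0.0495 D_circ 0.0502 area 242
scene px [120.1 216.6] ctr [ 0.4726 -0.395   0.034 ] medz 0.0342 D_area 0.0548 D_circ 0.0600 area 223
scene px [181.  230.6] ctr [ 0.573  -0.2524  0.034 ] medz 0.0338 D_area 0.0301 D_circ 0.0320 area 75
scene px [130.6 243.9] ctr [ 0.5874 -0.3749  0.034 ] medz 0.034 D_area 0.0386 D_circ 0.0429 area 140
scene px [264.8 253.1] ctr [ 0.7099 -0.0752  0.034 ] medz 0.0357 D_area 0.0717 D_circ 0.0957 area 509
scene px [201.3 266.3] ctr [ 0.7096 -0.2265  0.034 ] medz 0.0355 D_area 0.0245 D_circ 0.0316 area 67
```

View pics/t_crop.png

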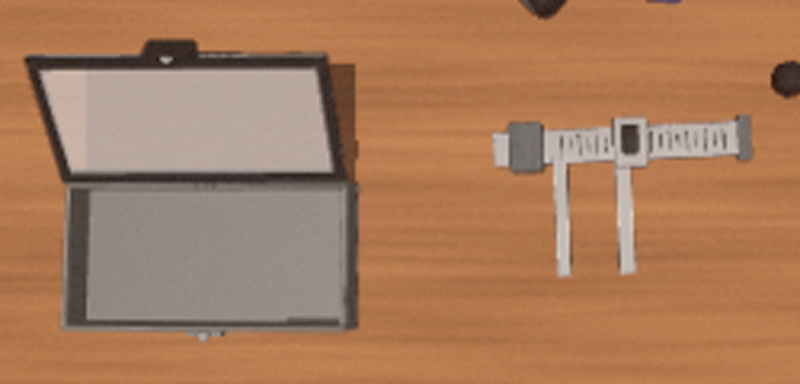

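View pics/s_crop.png

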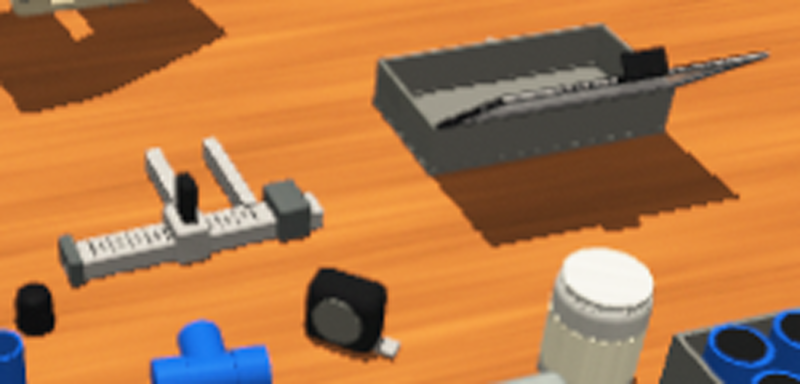

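Run:
```python
from h import *
for n in("top","scene"):
    c=camera_params(n);print(n,"cam",(-c["R"].T@c["t"]).round(3))
    p=cv2.imread(f"pics/{n}0.png");d=np.load(f"pics/{n}0.npy");C=cloud(n,d)
    hsv=cv2.cvtColor(p,cv2.COLOR_BGR2HSV)
    u,v=((382,220) if n=="top" else (120,219))
    print(hsv[v-10:v+14:1,u,2]); print(hsv[v-10:v+14:1,u,1]); print((C[v-14:v+14,u,2]*1e3).round())
    print((C[v,u-14:u+15,2]*1e3).round()); print(hsv[v,u-14:u+15,1])
    print("table z", np.median(C[(C[...,0]>.4)&(C[...,0]<.5)&(C[...,1]>-.3)&(C[...,1]<.1)][:,2]))
a=cv2.imread("pics/top0.png")[160:235,290:400];b=cv2.imread("pics/scene0.png")[200:270,100:220]
cv2.imwrite("pics/capz.png",np.vstack([cv2.resize(a,(700,300),interpolation=0),cv2.resize(b,(700,300),interpolation=0)]))
```

```text
top cam [ 0.438 -0.041  1.244]
[151 159 180 184 185 185 188 186 187 189 190 191 192 190 190 192 191 187
 155 106 155 171 176 178]
[ 78 154 149 152 147 147 148 151 147 144 144 143 143 146 148 139 144 150
 151  55 122 148 149 146]
[-4. -1.  2. -4.  1. 32. 35. 38. 35. 33. 36. 36. 32. 35. 36. 34. 36. 35.
 32. 35. 33. 30. 32. -1.  4. -3.  0. -4.]
[-1. -1. -2.  2. 18. 29. 33. 33. 32. 32. 32. 33. 36. 38. 36. 36. 31. 33.
 36. 29. 33. 33. 34. 35. -0.  2.  1.  2.  1.]
[153 143 110  77 100 100 145 146 141 137 142 142 142 142 144 146 149 151
 151 147 153 153 152 122  98 145 146 147 144]
table z 0.0007652988407600425
scene cam [ 1.394 -0.305  0.728]
[193 239 238 238 238 238 238 239 238 238 239 230 178 124 120 119 119 119
 118 118 119 111 150 227]
[ 83 225 226 225 225 225 225 225 224 225 219 216 218 220 219 219 219 221
 220 223 223 200 114 190]
[  2.   2.   0.   0.  -0.  36.  33.  36.  35.  34.  34.  34.  35.  35.
  35. 728.  33.  30.  27.  25.  20.  14.  13.  11.   7.   4.   3.   2.]
[-2.  2. -0. -2.  1. 32. 34. 35. 35. 34. 35. 35. 35. 35. 35. 35. 37. 36.
 35. 32. 31. 31. 32. 30. 26. 23.  1.  0. -2.]
[190 190 192 158  87 226 227 226 225 224 224 224 224 222 219 219 219 220
 221 223 223 220 223 222 221 154  85 189 190]
table z 0.0033085649722506827
```

View pics/capz.png

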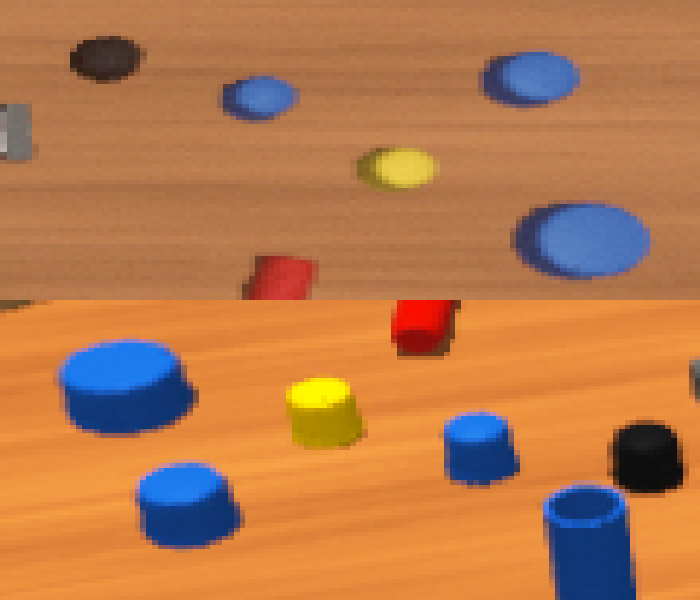

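```bash
cat >> h.py <<'E'
VT={"top":135,"scene":170}
def caps2(n,p,box,z=.034,lo=(100,90),hi=130):
    hsv=cv2.cvtColor(p,cv2.COLOR_BGR2HSV); F=4
    big=cv2.resize(p,None,fx=F,fy=F,interpolation=cv2.INTER_LINEAR); hb=cv2.cvtColor(big,cv2.COLOR_BGR2HSV)
    t=cv2.inRange(hb,(lo[0],lo[1],VT[n]),(hi,255,255))
    k,l,st,ce=cv2.connectedComponentsWithStats(t);out=[]
    for i in range(1,k):
        if st[i,4]<300: continue
        c0=(ce[i]+.5)/F-.5; a=onz(n,c0,z)[0]
        if not(box[0]<a[0]<box[1] and box[2]<a[1]<box[3]): continue
        cn=max(cv2.findContours((l==i).astype(np.uint8),0,1)[0],key=len)[:,0].astype(float)
        w=onz(n,(cn+.5)/F-.5,z)
        e=cv2.fitEllipse(w[:,:2].astype(np.float32)); 
        print(n,"px",c0.round(1),"ctr",a[:2].round(4),"ell",np.round(e[0],4),"axes",np.round(e[1],4)); out.append(np.r_[e[0],e[1]])
    return out
E
python3 - <<'E'
from h import *
for n in("top","scene"):
    caps2(n,cv2.imread(f"pics/{n}0.png"),(.3,.66,-.5,-.15))
E
```

```text
top px [374.2 178.6] ctr [ 0.5799 -0.3732] ell [ 0.5799 -0.3732] axes [0.0324 0.0332]
top px [331.  183.6] ctr [ 0.5657 -0.25  ] ell [ 0.5657 -0.25  ] axes [0.0244 0.025 ]
top px [382.5 219.6] ctr [ 0.4641 -0.3936] ell [ 0.4641 -0.3936] axes [0.048 0.049]
scene px [119.6 215.2] ctr [ 0.4663 -0.3961] ell [ 0.4658 -0.396 ] axes [0.0487 0.0503]
scene px [180.9 229.4] ctr [ 0.5685 -0.2519] ell [ 0.5684 -0.2519] axes [0.0252 0.0256]
scene px [130.3 242.6] ctr [ 0.5825 -0.3754] ell [ 0.5823 -0.3754] axes [0.0325 0.0339]
scene px [196.8 249.2] ctr [ 0.6512 -0.2265] ell [ 0.6472 -0.2206] axes [0.0272 0.0302]
```

Run:
```python
from h import *
p=cv2.imread("pics/scene0.png");hsv=cv2.cvtColor(cv2.resize(p,None,fx=4,fy=4),cv2.COLOR_BGR2HSV)
m=cv2.inRange(hsv,(95,90,60),(130,255,255));k,l,st,ce=cv2.connectedComponentsWithStats(m)
d=np.load("pics/scene0.npy")
for i in range(1,k):
    c=ce[i]/4
    if 100<c[0]<215 and 200<c[1]<275 and st[i,4]>300: print(c, st[i], cv2.minAreaRect(np.argwhere(l==i).astype(np.float32))[1], "z",d[int(c[1]),int(c[0])], "px/m",419.6/d[int(c[1]),int(c[0])])
```

```text
[121.19025417 220.13847169] [ 441  838   90   85 6059] (83.87260437011719, 84.62213134765625) z 1.0853155 px/m 386.6157
[181.9210834  234.54812938] [ 705  906   49   65 2566] (64.93099212646484, 46.563568115234375) z 1.0520607 px/m 398.8363
[131.77491472 247.81639864] [ 495  953   68   76 4104] (75.30859375, 63.73774337768555) z 1.0054474 px/m 417.32666
[201.26592357 260.10924308] [ 773  974   63  137 6751] (137.30792236328125, 55.22637939453125) z 0.9377738 px/m 447.44266
```

Run:
```python
from h import *
p=cv2.imread("pics/top0.png");F=4
b=cv2.resize(p,None,fx=F,fy=F);hsv=cv2.cvtColor(b,cv2.COLOR_BGR2HSV)
m=cv2.inRange(hsv,(0,0,100),(180,70,255))
cv2.imwrite("pics/mask.png",m[170*F:260*F,200*F:310*F]); cv2.imwrite("pics/maskc.png",b[170*F:260*F,200*F:310*F])
def up(q): return (np.asarray(q)+.5)/F-.5
for row in range(206,234,3):
    r=m[int((row+.5)*F)]; xs=np.flatnonzero(r[200*F:300*F])+200*F
    s=np.split(xs,np.flatnonzero(np.diff(xs)>3)+1)
    for g in s:
        if len(g)>8:
            w=onz("top",[[up(g[0]-.5),row],[up(g[-1]+.5),row]],.025);print(row,w[:,:2].round(4).tolist(),end=' ')
    print()
C=cloud("top",np.load("pics/top0.npy"));
for row in (212,222,230): print((C[row,225:265,2]*1e3).round().astype(int))
```

```text
206 [[0.5028, 0.0283], [0.5028, 0.0162]] 206 [[0.5028, -0.0269], [0.5028, -0.0396]] 
209 [[0.4943, 0.0275], [0.4943, 0.0155]] 209 [[0.4944, -0.0276], [0.4944, -0.0403]] 
212 [[0.4858, 0.0274], [0.4858, 0.0147]] 212 [[0.4859, -0.0283], [0.4859, -0.0417]] 
215 [[0.4774, 0.026], [0.4774, 0.0147]] 215 [[0.4775, -0.0283], [0.4775, -0.0417]] 
218 [[0.4689, 0.0259], [0.469, 0.0139]] 218 [[0.469, -0.0284], [0.469, -0.0424]] 
221 [[0.4605, 0.0252], [0.4605, 0.0139]] 221 [[0.4606, -0.0291], [0.4606, -0.0424]] 
224 [[0.4521, 0.0251], [0.4521, 0.0138]] 224 [[0.4522, -0.0291], [0.4522, -0.0425]] 
227 [[0.4437, 0.0251], [0.4437, 0.0138]] 227 [[0.4438, -0.0291], [0.4438, -0.0425]] 
230 [[0.4353, 0.025], [0.4353, 0.0131]] 230 [[0.4354, -0.0298], [0.4354, -0.0439]] 
233 [[0.4269, 0.0243], [0.4269, 0.0116]] 233 [[0.427, -0.0305], [0.427, -0.0446]] 
[-6 -3  3 -1  2  1 -2 -2 21 23 26 25 24  2 -5  1 -1 -3 -2 -2  2  1 -1  1
  1  2  1  1 25 24 27 28 25 -5  3 -1 -2 -2 -4 -3]
[ 1 -2  5  3  0 -2  3 -1 -1 24 27 27 22  1  3 -4  0  1 -2  0 -1  1  2 -3
  3 -1  0 -3 24 28 26 29 31  2  0  0  1  4 -1  1]
[-2  3 -2  2 -2  2  5 -7  5 26 22 21 25 18  0  0 -1 -3 -1 -3  0  0  0 -3
  1  2 -2 -2  3 24 22 22 28 29  1 -5  0 -1  0  1]
```

View pics/maskc.png

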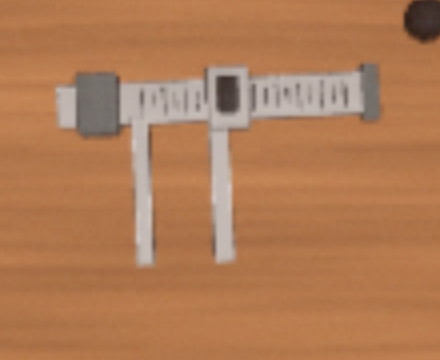

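View pics/mask.png

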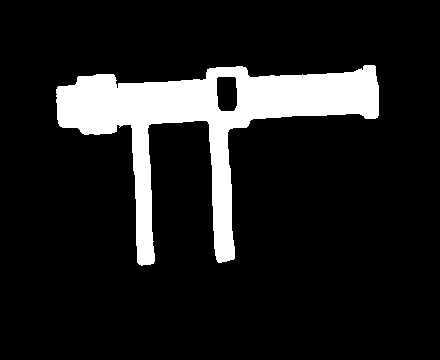

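Run:
```python
from h import *
p=cv2.imread("pics/top0.png");F=4
b=cv2.resize(p,None,fx=F,fy=F);hsv=cv2.cvtColor(b,cv2.COLOR_BGR2HSV)
m=cv2.inRange(hsv,(0,0,100),(180,70,255))
up=lambda q:(np.asarray(q)+.5)/F-.5
for col in (232,240,245,266,272,278,284):
    c=m[170*F:205*F+20,int((col+.5)*F)];ys=np.flatnonzero(c)+170*F
    ys=ys[ys<203*F]
    w=onz("top",[[col,up(ys[0]-.5)],[col,up(ys[-1]+.5)]],.02);print(col,w[:,:2].round(4).tolist())
for col in (235.8,236.5,255,256):
    c=m[:,int((col+.5)*F)];ys=np.flatnonzero(c[200*F:250*F])+200*F
    print("tip",onz("top",[[col,up(ys[-1]+.5)]],.025).round(4))
# post top: dark
dk=cv2.inRange(hsv,(0,0,0),(180,255,90));dk[:, :252*F]=0;dk[:,262*F:]=0;dk[:184*F]=0;dk[202*F:]=0
ys,xs=np.nonzero(dk);print("post px",up(xs.mean()),up(ys.mean()),up([xs.min(),xs.max(),ys.min(),ys.max()]),onz("top",[[up(xs.mean()),up(ys.mean())]],.072))
s=cv2.imread("pics/scene0.png")
cv2.imwrite("pics/s_cal.png",cv2.resize(s[175:235,210:310],None,fx=8,fy=8,interpolation=cv2.INTER_CUBIC))
```

```text
232 [[0.5479, 0.0303], [0.518, 0.0301]]
240 [[0.5487, 0.0075], [0.5194, 0.0073]]
245 [[0.5501, -0.0068], [0.5194, -0.0069]]
266 [[0.553, -0.0666], [0.523, -0.0666]]
272 [[0.5537, -0.0837], [0.5238, -0.0836]]
278 [[0.5544, -0.1008], [0.5245, -0.1007]]
284 [[0.5552, -0.1179], [0.5252, -0.1177]]
tip [[0.4192 0.0185 0.025 ]]
tip [[0.4192 0.0165 0.025 ]]
tip [[ 0.4214 -0.0355  0.025 ]]
tip [[ 0.4214 -0.0383  0.025 ]]
post px 256.2314572425829 192.9247382198953 [254.125 258.375 188.875 197.125] [[ 0.53599253 -0.03891484  0.072     ]]
```

View pics/s_cal.png

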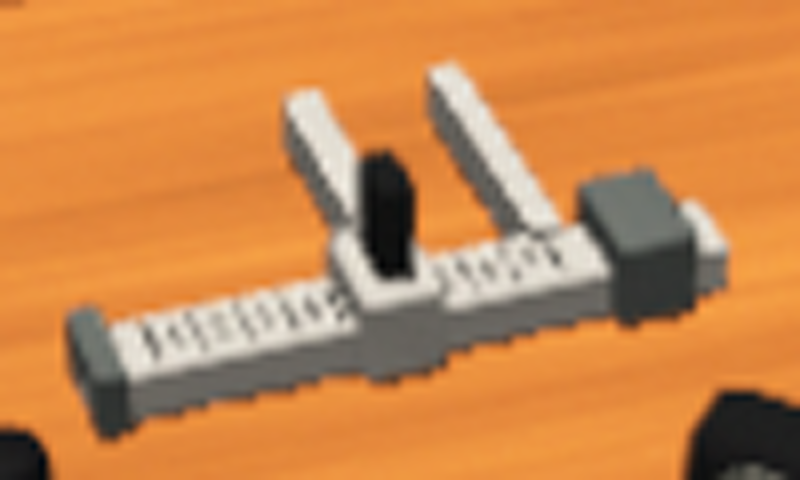

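Run:
```python
from h import *
f=lambda x,y:[210+(x+.5)/8-.5,175+(y+.5)/8-.5]
print("tips",onz("scene",[f(429,72),f(462,62),f(284,97),f(322,91)],.025).round(4).tolist())
print("root anvil L/R",onz("scene",[f(524,238),f(556,228)],.025).round(4).tolist())
print("beam front edge",onz("scene",[f(132,378),f(330,332),f(445,308),f(605,276)],.020).round(4).tolist())
print("post top",onz("scene",[f(388,160)],.072).round(4))
# the case rim
b=cv2.imread("pics/top0.png")[155:265,60:185];cv2.imwrite("pics/case_t.png",cv2.resize(b,None,fx=5,fy=5,interpolation=cv2.INTER_CUBIC))
b=cv2.imread("pics/scene0.png")[140:205,310:445];cv2.imwrite("pics/case_s.png",cv2.resize(b,None,fx=5.9,fy=5.9,interpolation=cv2.INTER_CUBIC))
```

```text
tips [[0.4195, 0.0123, 0.025], [0.4167, 0.026, 0.025], [0.4201, -0.0436, 0.025], [0.4203, -0.0291, 0.025]]
root anvil L/R [[0.5256, 0.0134, 0.025], [0.5233, 0.0259, 0.025]]
beam front edge [[0.555, -0.1328, 0.02], [0.5503, -0.0636, 0.02], [0.5489, -0.0227, 0.02], [0.5476, 0.0354, 0.02]]
post top [[ 0.5302 -0.0376  0.072 ]]
```

View pics/case_t.png

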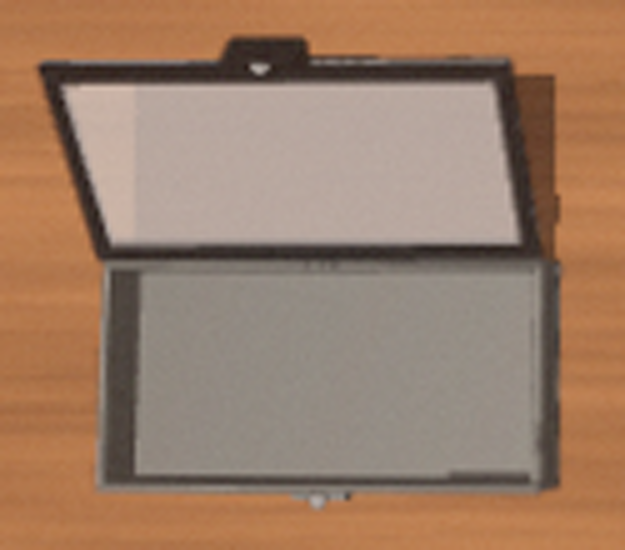

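View pics/case_s.png

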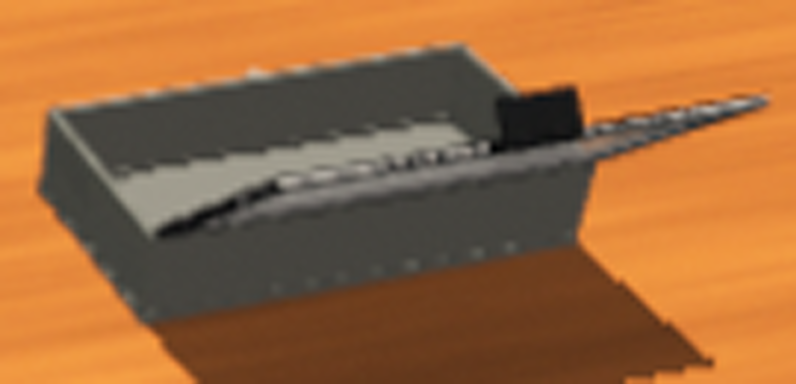

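```bash
cat >> h.py <<'E'
def plan(x,y,z,yaw):
    """rows entries from the measured pose to tool-down pose with tool x yaw"""
    s=state();R0=Rn.from_rotvec(s["tcp_rot"]);X=np.array([np.cos(yaw),np.sin(yaw),0]);Z=np.array([0,0,-1.]);Y=np.cross(Z,X)
    R1=Rn.from_matrix(np.c_[X,Y,Z]);t=(R0.inv()*R1).as_rotvec();d=R0.inv().apply(np.array([x,y,z])-s["tcp_pos"])
    print("t=%.2f turn %s shift %s |F| %s gap %.3f j6~%.2f"%(s["time_s"],t.round(3),d.round(4),s["force"].round(1),s["finger_gap"],s["joints"][5]))
O=np.array([.4455,-.0365]);YC=.05;TY=np.pi/2+YC
def cal(x,y): c,s=np.cos(YC),np.sin(YC);return O+[c*x-s*y,s*x+c*y]
E
python3 - <<'E'
from h import *
f=lambda x,y:[60+(x+.5)/5-.5,155+(y+.5)/5-.5]
print("top rim nl,nr,fl,fr",onz("top",[f(97,489),f(545,491),f(106,263),f(553,263)],.052).round(4).tolist())
g=lambda x,y:[310+(x+.5)/5.9-.5,140+(y+.5)/5.9-.5]
print("scene rim nr,nl,fr",onz("scene",[g(48,110),g(462,44),g(150,238)],.052).round(4).tolist())
print("scene base nr,fr,fl",onz("scene",[g(38,190),g(150,323),g(576,242)],0).round(4).tolist())
print("post",cal(.09,-.008)); 
p=cal(.09,-.008);plan(p[0],p[1],.15,TY);plan(p[0],p[1],.056,TY)
E
```

```text
top rim nl,nr,fl,fr [[0.3713, 0.4527, 0.052], [0.3724, 0.2016, 0.052], [0.4968, 0.4526, 0.052], [0.4977, 0.1997, 0.052]]
scene rim nr,nl,fr [[0.3714, 0.2056, 0.052], [0.3705, 0.4536, 0.052], [0.4975, 0.2049, 0.052]]
scene base nr,fr,fl [[0.3688, 0.2059, 0.0], [0.4985, 0.211, 0.0], [0.4951, 0.4577, 0.0]]
post [ 0.53578736 -0.03999188]
t=0.10 turn [-0.002 -0.002 -1.343] shift [ 0.5042 -0.4388  0.0983] |F| [-0.3  0.2  0.4] gap 1.004 j6~1.47
t=0.10 turn [-0.002 -0.002 -1.343] shift [ 0.5042 -0.4386  0.1923] |F| [-0.3  0.2  0.4] gap 1.004 j6~1.47
```

```bash
python3 -m crank '[[[0,0,-1.343,0.504,-0.439,0.098,0.2],[0,0,-1.343,0.504,-0.439,0.098,0.2],[0,0,-1.343,0.504,-0.439,0.098,0.2],[0,0,-1.343,0.504,-0.439,0.098,0.2],[0,0,-1.343,0.504,-0.439,0.098,0.2],[0,0,-1.343,0.504,-0.439,0.098,0.2],[0,0,-1.343,0.504,-0.439,0.098,0.2],[0,0,-1.343,0.504,-0.439,0.098,0.2],[0,0,-1.343,0.504,-0.439,0.098,0.2],[0,0,-1.343,0.504,-0.439,0.098,0.2],[0,0,-1.343,0.504,-0.439,0.098,0.2],[0,0,-1.343,0.504,-0.439,0.098,0.2],[0,0,-1.343,0.504,-0.439,0.098,0.2],[0,0,-1.343,0.504,-0.439,0.098,0.2]]]' 25
python3 - <<'E'
from h import *
p=cal(.09,-.008);plan(p[0],p[1],.056,TY);print(state()["tcp_pos"])
o=shot("a1");cv2.imwrite("pics/a1.png",cv2.resize(o["scene"][0][120:260,190:340],None,fx=4,fy=4))
E
```

```text
time_s: 1.85
tcp_pos: [0.535, -0.0417, 0.1504]
tcp_rot: [-2.167, -2.274, 0.001]
force: [0.8, -0.0, -0.9]
finger_gap: 0.605
t=1.85 turn [-0.     0.    -0.002] shift [0.0017 0.0009 0.0944] |F| [ 0.8 -0.  -0.9] gap 0.605 j6~1.32
[ 0.53502523 -0.04170984  0.15036094]
```

View pics/a1.png

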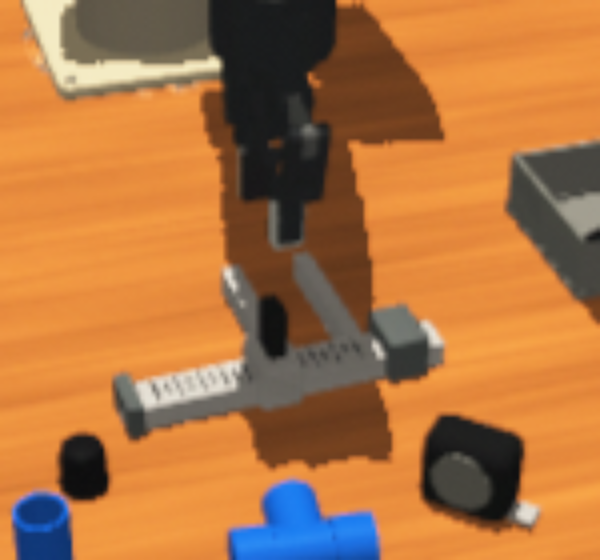

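The gripper is over the post, which shows at (272,325) in the zoomed view. Next I descend and grip it.

```bash
python3 -m crank '[[[0,0,0,0.001,0.001,0.05,0.2],[0,0,0,0.001,0.001,0.08,0.2],[0,0,0,0.001,0.001,0.094,0.2],[0,0,0,0.001,0.001,0.094,-0.8],[0,0,0,0.001,0.001,0.094,-0.8],[0,0,0,0.001,0.001,0.094,-0.8],[0,0,0,0.001,0.001,0.094,-0.8],[0,0,0,0.001,0.001,0.094,-0.8],[0,0,0,0.001,0.001,0.094,-0.8]]]' 25
```

```text
time_s: 3.08
tcp_pos: [0.5375, -0.04, 0.0572]
tcp_rot: [2.164, 2.275, 0.001]
force: [0.7, -2.1, 1.6]
finger_gap: 0.276
```

```bash
python3 -m crank '[[[0,0,0,-0.006,0,0,-0.8],[0,0,0,-0.012,0,0,-0.8],[0,0,0,-0.018,0,0,-0.8],[0,0,0,-0.024,0,0,-0.8],[0,0,0,-0.03,0,0,-0.8],[0,0,0,-0.035,0,0,-0.8],[0,0,0,-0.035,0,0,-0.8]]]'
python3 - <<'E'
from h import *
o=shot("a2");cv2.imwrite("pics/a2.png",cv2.resize(np.hstack([o["scene"][0][150:260,180:330],o["top"][0][150:260,180:330]]),None,fx=2.6,fy=2.6))
E
```

```text
time_s: 3.95
tcp_pos: [0.5392, -0.075, 0.0572]
tcp_rot: [2.165, 2.275, 0.002]
force: [1.1, 0.4, 4.5]
finger_gap: 0.275
```

View pics/a2.png

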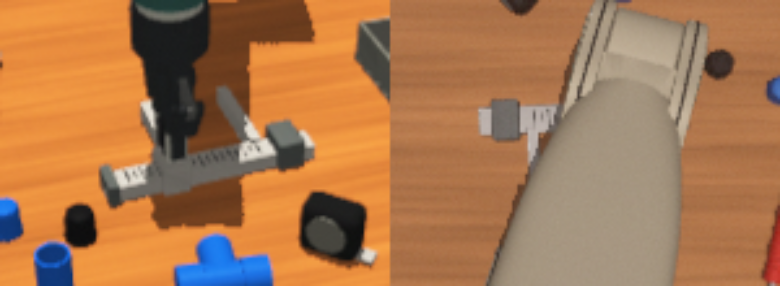

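The jaw has slid open, to about a 78 mm gap. Now I release it and go to cap56.

```bash
python3 -m crank '[[[0,0,0,0,0,0,0.1],[0,0,0,0,0,0,0.1],[0,0,0,0,0,0,0.1],[0,0,0,0,0,-0.05,0.6],[0,0,0,0,0,-0.09,1]]]'
python3 - <<'E'
from h import *
plan(.4652,-.3948,.10,TY)
o=shot("a3")
for n in("top","scene"): caps2(n,o[n][0],(.3,.66,-.5,-.15))
E
```

```text
time_s: 4.68
tcp_pos: [0.538, -0.0745, 0.1471]
tcp_rot: [-2.165, -2.276, 0.001]
force: [1.2, -0.1, -0.9]
finger_gap: 0.946
t=4.67 turn [-0.001 -0.     0.   ] shift [-0.3163 -0.0887  0.0471] |F| [ 1.2 -0.1 -0.9] gap 0.946 j6~1.26
top px [374.3 178.6] ctr [ 0.5798 -0.3734] ell [ 0.5799 -0.3734] axes [0.032  0.0329]
top px [331.1 183.6] ctr [ 0.5658 -0.2503] ell [ 0.5657 -0.2503] axes [0.0241 0.0246]
top px [382.6 219.6] ctr [ 0.4641 -0.3938] ell [ 0.4642 -0.3938] axes [0.0476 0.0486]
scene px [119.6 215.2] ctr [ 0.4664 -0.3961] ell [ 0.4659 -0.3959] axes [0.0489 0.0505]
scene px [180.9 229.5] ctr [ 0.5687 -0.252 ] ell [ 0.5686 -0.252 ] axes [0.0251 0.026 ]
scene px [130.3 242.7] ctr [ 0.5826 -0.3754] ell [ 0.5823 -0.3754] axes [0.0325 0.0342]
scene px [196.8 249.3] ctr [ 0.6513 -0.2264] ell [ 0.6473 -0.2207] axes [0.027  0.0304]
```

```bash
python3 -m crank '[[[0,0,0,-0.316,-0.089,0.03,1],[0,0,0,-0.316,-0.089,0.047,1],[0,0,0,-0.316,-0.089,0.047,1],[0,0,0,-0.316,-0.089,0.047,1],[0,0,0,-0.316,-0.089,0.047,1],[0,0,0,-0.316,-0.089,0.047,1],[0,0,0,-0.316,-0.089,0.047,1],[0,0,0,-0.316,-0.089,0.047,1],[0,0,0,-0.316,-0.089,0.047,1]]]'
python3 - <<'E'
from h import *
plan(.4652,-.3948,.021,TY)
o=shot("a4");cv2.imwrite("pics/a4.png",cv2.resize(o["scene"][0][130:270,60:260],None,fx=4,fy=4))
E
```

```text
time_s: 5.9
tcp_pos: [0.4658, -0.3928, 0.0995]
tcp_rot: [-2.162, -2.278, -0.001]
force: [0.9, 0.2, -0.0]
finger_gap: 1.004
t=5.90 turn [-0.    -0.001  0.002] shift [-0.002  -0.0007  0.0785] |F| [ 0.9  0.2 -0. ] gap 1.004 j6~0.71
```

View pics/a4.png

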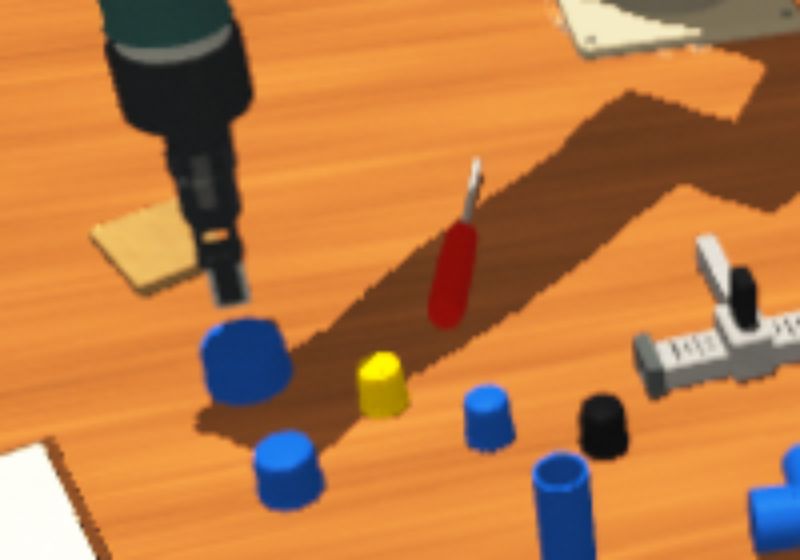

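The gripper is aligned above cap56, at (245,360) in the zoom. I descend and close.

```bash
python3 -m crank '[[[0,0,0,-0.002,-0.001,0.05,1],[0,0,0,-0.002,-0.001,0.07,1],[0,0,0,-0.002,-0.001,0.079,1],[0,0,0,-0.002,-0.001,0.079,0],[0,0,0,-0.002,-0.001,0.079,0],[0,0,0,-0.002,-0.001,0.079,0],[0,0,0,-0.002,-0.001,0.079,0],[0,0,0,-0.002,-0.001,0.079,0]]]' 30;  python3 - <<'E'
from h import *
plan(.4652,-.3948,.021,TY)
o=shot("a5");cv2.imwrite("pics/a5.png",cv2.resize(o["scene"][0][130:270,60:260],None,fx=4,fy=4))
E
```

```text
time_s: 7.0
tcp_pos: [0.4653, -0.3976, 0.0217]
tcp_rot: [2.163, 2.274, 0.0]
force: [0.3, 0.6, 6.3]
finger_gap: 0.646
t=7.00 turn [0.002 0.002 0.   ] shift [ 0.0028 -0.      0.0007] |F| [0.3 0.6 6.3] gap 0.646 j6~0.71
```

View pics/a5.png

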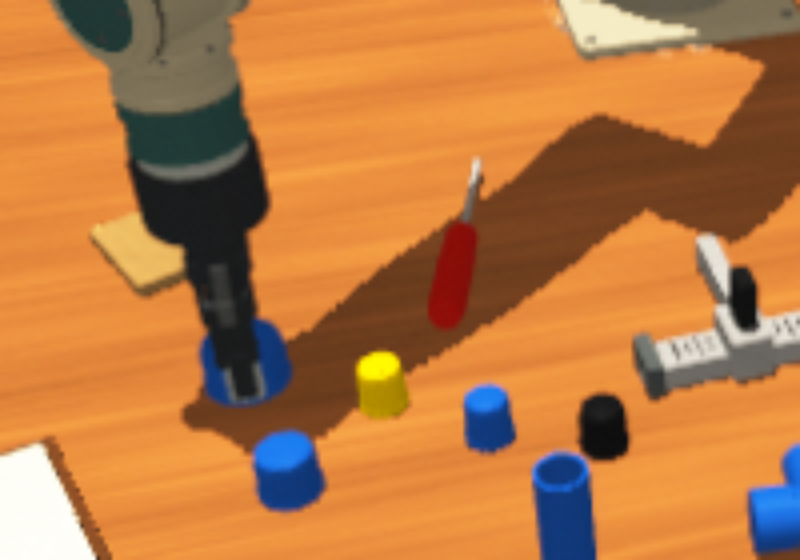

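```bash
python3 -m crank '[[[0,0,0,0,0,-0.03,0],[0,0,0,0,0,-0.085,0],[0,0,0,0,0,-0.085,0]]]';  python3 - <<'E'
from h import *
p=cal(0,.015);plan(p[0],p[1],.107,TY)
E
```

```text
time_s: 7.48
tcp_pos: [0.4671, -0.3997, 0.1103]
tcp_rot: [2.158, 2.269, -0.001]
force: [0.6, -1.5, -0.2]
finger_gap: 0.643
t=7.47 turn [ 0.006  0.008 -0.   ] shift [ 0.3788 -0.0035  0.0004] |F| [ 0.6 -1.5 -0.2] gap 0.643 j6~0.71
```

```bash
python3 -m crank '[[[0,0,0,0.379,-0.003,0,0],[0,0,0,0.379,-0.003,0,0],[0,0,0,0.379,-0.003,0,0],[0,0,0,0.379,-0.003,0,0],[0,0,0,0.379,-0.003,0,0],[0,0,0,0.379,-0.003,0,0],[0,0,0,0.379,-0.003,0,0],[0,0,0,0.379,-0.003,0,0],[0,0,0,0.379,-0.003,0,0]]]';  python3 - <<'E'
from h import *
p=cal(0,.015);plan(p[0],p[1],.023,TY)
o=shot("a6");cv2.imwrite("pics/a6.png",cv2.resize(np.hstack([o["scene"][0][130:250,200:320],o["top"][0][150:270,180:300]]),None,fx=3.2,fy=3.2))
E
```

```text
time_s: 8.6
tcp_pos: [0.4426, -0.0194, 0.1051]
tcp_rot: [2.167, 2.274, -0.001]
force: [0.4, -0.7, -0.6]
finger_gap: 0.647
t=8.60 turn [-0.     0.    -0.002] shift [-0.0022  0.002   0.0821] |F| [ 0.4 -0.7 -0.6] gap 0.647 j6~1.33
```

View pics/a6.png

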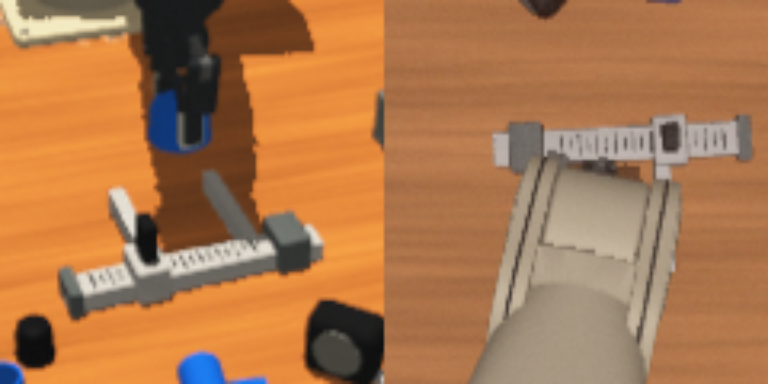

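```bash
python3 -m crank '[[[0,0,0,-0.002,0.002,0.04,0],[0,0,0,-0.002,0.002,0.065,0],[0,0,0,-0.002,0.002,0.079,0],[0,0,0,-0.002,0.002,0.0815,0],[0,0,0,-0.002,0.002,0.0815,0]]]';  python3 - <<'E'
from h import *
p=cal(0,.015);plan(p[0],p[1],.023,TY)
o=shot("a7");cv2.imwrite("pics/a7.png",cv2.resize(np.hstack([o["scene"][0][130:250,200:320],o["top"][0][150:270,180:300]]),None,fx=3.2,fy=3.2))
E
```

```text
time_s: 9.32
tcp_pos: [0.4452, -0.0206, 0.0243]
tcp_rot: [2.165, 2.275, 0.001]
force: [0.7, -0.2, -0.7]
finger_gap: 0.645
t=9.32 turn [ 0.001  0.    -0.001] shift [-0.0009 -0.0005  0.0013] |F| [ 0.7 -0.2 -0.7] gap 0.645 j6~1.33
```

View pics/a7.png

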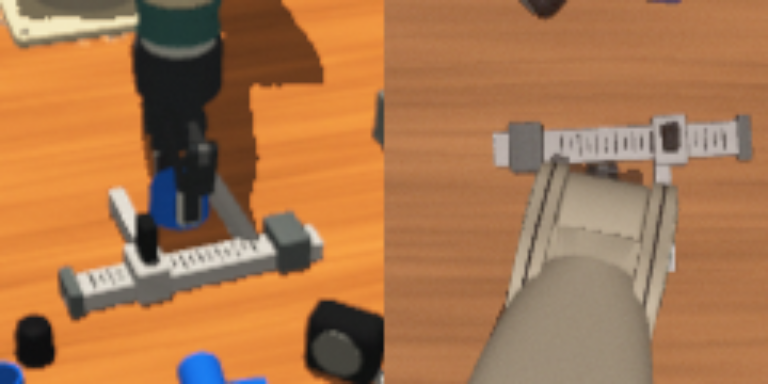

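```bash
python3 -m crank '[[[0,0,0,0,0,0.0025,0],[0,0,0,0,0,0.0025,0.2],[0,0,0,0,0,0.002,0.85],[0,0,0,0,0,0,0.85],[0,0,0,0,0,0,0.85],[0,0,0,0,0,-0.03,0.85],[0,0,0,0,0,-0.085,0.85],[0,0,0,0,0,-0.125,0.85],[0,0,0,0,0,-0.125,0.85]]]';  python3 - <<'E'
from h import *
p=cal(.09,-.0435);plan(p[0],p[1],.057,TY)
o=shot("a8");cv2.imwrite("pics/a8.png",cv2.resize(np.hstack([o["scene"][0][130:250,200:320],o["top"][0][150:270,180:300]]),None,fx=3.2,fy=3.2))
for n in("top","scene"): caps2(n,o[n][0],(.3,.56,-.2,.15))
E
```

```text
time_s: 10.55
tcp_pos: [0.4477, -0.0208, 0.1525]
tcp_rot: [2.16, 2.271, 0.007]
force: [-0.5, -0.6, -0.7]
finger_gap: 0.924
t=10.55 turn [0.008 0.002 0.   ] shift [-0.0589  0.0862  0.0963] |F| [-0.5 -0.6 -0.7] gap 0.924 j6~1.33
```

View pics/a8.png

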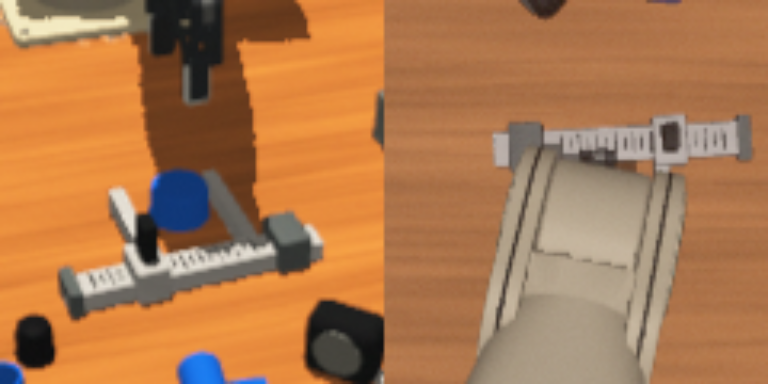

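Cap56 stands released at (180,200) in the zoomed scene view, between the two bars. I go to the post now.

```bash
python3 -m crank '[[[0,0,0,-0.059,0.086,0,0.2],[0,0,0,-0.059,0.086,0,0.2],[0,0,0,-0.059,0.086,0.03,0.2],[0,0,0,-0.059,0.086,0.07,0.2],[0,0,0,-0.059,0.086,0.096,0.2],[0,0,0,-0.059,0.086,0.096,-0.8],[0,0,0,-0.059,0.086,0.096,-0.8],[0,0,0,-0.059,0.086,0.096,-0.8],[0,0,0,-0.059,0.086,0.096,-0.8],[0,0,0,-0.059,0.086,0.096,-0.8]]]' 25;  python3 - <<'E'
from h import *
p=cal(.09,-.0435);plan(p[0],p[1],.057,TY)
E
```

```text
time_s: 11.9
tcp_pos: [0.5391, -0.0745, 0.0519]
tcp_rot: [2.16, 2.273, 0.014]
force: [17.6, 2.0, -12.7]
finger_gap: 0.28
t=11.90 turn [ 0.011 -0.001  0.001] shift [-0.0009 -0.0015 -0.0051] |F| [ 17.6   2.  -12.7] gap 0.280 j6~1.26
```

```bash
python3 -m crank '[[[0,0,0,0,0,0,0.2],[0,0,0,0,0,-0.005,0.2],[0,0,0,0,0,-0.005,0.2],[0,0,0,0,0,-0.005,0.2]]]';  python3 - <<'E'
from h import *
p=cal(.09,-.0435);plan(p[0],p[1],.057,TY);print(state()["tcp_pos"])
E
```

```text
time_s: 12.4
tcp_pos: [0.5329, -0.0748, 0.0577]
tcp_rot: [-2.165, -2.276, 0.0]
force: [-0.3, -0.1, -0.2]
finger_gap: 0.596
t=12.40 turn [-0. -0. -0.] shift [-0.0009  0.0046  0.0007] |F| [-0.3 -0.1 -0.2] gap 0.596 j6~1.26
[ 0.53293019 -0.0747923   0.05773917]
```

```bash
python3 -m crank '[[[0,0,0,-0.001,0.006,0,0.2],[0,0,0,-0.001,0.006,0,0.2],[0,0,0,-0.001,0.006,0,-0.8],[0,0,0,-0.001,0.006,0,-0.8],[0,0,0,-0.001,0.006,0,-0.8],[0,0,0,-0.001,0.006,0,-0.8]]]' 25
```

```text
time_s: 13.15
tcp_pos: [0.5393, -0.0755, 0.0579]
tcp_rot: [-2.165, -2.276, 0.0]
force: [0.2, 0.7, 1.1]
finger_gap: 0.274
```

```bash
python3 -m crank '[[[0,0,0,0.004,0,0,-0.8],[0,0,0,0.008,0,0,-0.8],[0,0,0,0.012,0,0,-0.8],[0,0,0,0.016,0,0,-0.8],[0,0,0,0.02,0,0,-0.8],[0,0,0,0.021,0,0,-0.8],[0,0,0,0.021,0,0,-0.8]]]';  python3 - <<'E'
from h import *
o=shot("a9");cv2.imwrite("pics/a9.png",cv2.resize(np.hstack([o["scene"][0][160:240,210:310],o["top"][0][160:240,190:290]]),None,fx=4,fy=4,interpolation=cv2.INTER_CUBIC))
print(state()["force"])
E
python3 -m crank '[[[0,0,0,0.001,0,0,-0.8],[0,0,0,0.001,0,0,-0.8]]]'
python3 -m crank '[[[0,0,0,0.001,0,0,-0.8],[0,0,0,0.001,0,0,-0.8]]]'
```

```text
time_s: 14.02
tcp_pos: [0.5382, -0.0542, 0.0578]
tcp_rot: [-2.165, -2.276, -0.0]
force: [-2.5, -2.0, 4.1]
finger_gap: 0.277
[-3.13711076 -0.98509969  3.48897058]
time_s: 14.38
tcp_pos: [0.5382, -0.0537, 0.0579]
tcp_rot: [2.165, 2.276, -0.001]
force: [-2.2, -2.3, 3.3]
finger_gap: 0.278
time_s: 14.62
tcp_pos: [0.5382, -0.0527, 0.0578]
tcp_rot: [2.165, 2.276, -0.001]
force: [-2.6, -3.1, 3.9]
finger_gap: 0.275
```

View pics/a9.png

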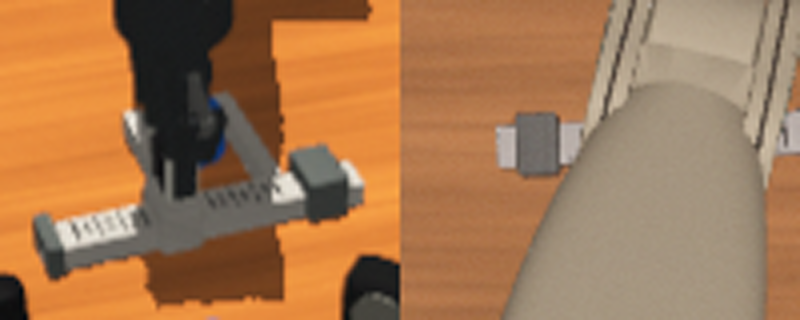

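```bash
for i in 1 2; do python3 -m crank '[[[0,0,0,0.001,0,0,-0.8],[0,0,0,0.001,0,0,-0.8]]]' | grep -E "pos|force"; done
python3 - <<'E'
from h import *
o=shot("b1");cv2.imwrite("pics/b1.png",cv2.resize(o["scene"][0][160:240,210:310],None,fx=7,fy=7,interpolation=cv2.INTER_CUBIC))
E
```

```text
tcp_pos: [0.5381, -0.0517, 0.0578]
force: [-3.4, -4.1, 3.9]
tcp_pos: [0.5381, -0.0508, 0.0578]
force: [-3.5, -3.9, 4.1]
```

View pics/b1.png

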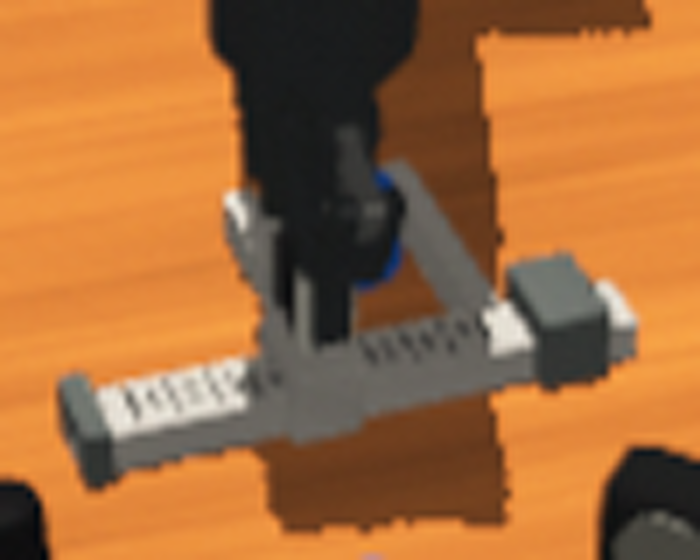

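```bash
for i in 1 2; do python3 -m crank '[[[0,0,0,0.001,0,0,-0.8],[0,0,0,0.001,0,0,-0.8]]]' | grep -E "pos|force"; done
python3 - <<'E'
from h import *
from h import *
o=shot("b2");cv2.imwrite("pics/b2.png",cv2.resize(np.hstack([cv2.imread(f"pics/scene_{k}.png")[170:210,255:300] for k in("a8","b1","b2")]),None,fx=5.5,fy=5.5,interpolation=cv2.INTER_CUBIC))
E
```

```text
tcp_pos: [0.538, -0.05, 0.0578]
force: [-2.8, -4.4, 4.2]
tcp_pos: [0.538, -0.0492, 0.0578]
force: [-2.5, -5.4, 2.3]
```

View pics/b2.png

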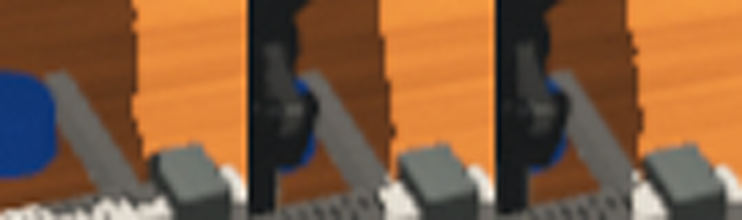

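Run:
```python
from h import *
for k in("a8","a9","b1","b2"):
    p=cv2.imread(f"pics/scene_{k}.png").astype(float); sat=p[...,2]-p[...,0]
    out=[]
    for r in (192,194,196,198,200):
        s=sat[r,266:286]; lo=s.min(); hi=s[-6:].mean() if False else np.median(sat[r,282:290])
        # right edge: crossing half level after min
        i=s.argmin(); h=(lo+40)/2
        j=i
        while j<19 and s[j]<30: j+=1
        out.append(round(266+j-1+(30-s[j-1])/(s[j]-s[j-1]+1e-6),2))
    print(k,out, sat[196,264:288].astype(int))
```

```text
a8 [np.float64(272.64), np.float64(274.25), np.float64(275.33), np.float64(28000284.0), np.float64(314.0)] [-95   3  66  63  19   9   7   9   9  11  10  21  48  72  77  77  77 163
 171 171 148 136 119 101]
a9 [np.float64(272.66), np.float64(274.26), np.float64(266.56), np.float64(28000284.0), np.float64(29000284.0)] [-44 -89   2  52  19   8   8   8   9  10  10  19  46  72  76  78 136 169
 172 171 148 136 121 101]
b1 [np.float64(273.64), np.float64(275.27), np.float64(267.56), np.float64(266.75), np.float64(28000284.0)] [ -1 -13 -83   2  52  18  10   8  10   9  10  10  20  48  72  78  77 164
 171 171 148 137 119 101]
b2 [np.float64(274.29), np.float64(275.48), np.float64(267.96), np.float64(267.08), np.float64(299.0)] [ -3  -1 -43 -55  34  32  13   8   8   9  10   9  10  31  67  77  77 163
 171 172 149 137 120 101]
```

The anvil's edge has moved 1.5 px in the scene view, about 3.9 mm, which is a good reading. I pause and slide the jaw back.

```bash
python3 -m crank '[[[0,0,0,0,0,0,-0.8],[0,0,0,0,0,0,-0.8],[0,0,0,0,0,0,-0.8],[0,0,0,0,0,0,-0.8],[0,0,0,-0.003,0,0,-0.8],[0,0,0,-0.006,0,0,-0.8],[0,0,0,-0.01,0,0,-0.8],[0,0,0,-0.014,0,0,-0.8],[0,0,0,-0.018,0,0,-0.8],[0,0,0,-0.02,0,0,-0.8],[0,0,0,-0.02,0,0,-0.8],[0,0,0,-0.02,0,0,0.2],[0,0,0,-0.02,0,0,0.2],[0,0,0,-0.02,0,0,0.2],[0,0,0,-0.02,0,-0.05,0.6],[0,0,0,-0.02,0,-0.09,1],[0,0,0,-0.02,0,-0.09,1]]]'
python3 - <<'E'
from h import *
o=shot("b3");cv2.imwrite("pics/b3.png",cv2.resize(np.hstack([o["scene"][0][130:250,200:320],o["top"][0][150:270,180:300]]),None,fx=3.2,fy=3.2))
for n in("top","scene"): caps2(n,o[n][0],(.3,.6,-.5,.15))
p=cal(0,.022);plan(p[0],p[1],.147,TY)
E
```

```text
time_s: 17.95
tcp_pos: [0.5425, -0.0693, 0.1518]
tcp_rot: [2.16, 2.271, 0.007]
force: [0.8, -0.6, -0.8]
finger_gap: 0.999
top px [374.3 178.6] ctr [ 0.5798 -0.3734] ell [ 0.5798 -0.3734] axes [0.0321 0.0328]
top px [331.1 183.6] ctr [ 0.5658 -0.2503] ell [ 0.5658 -0.2503] axes [0.0241 0.0246]
scene px [180.9 229.5] ctr [ 0.5687 -0.252 ] ell [ 0.5685 -0.252 ] axes [0.0251 0.0259]
scene px [130.3 242.7] ctr [ 0.5826 -0.3755] ell [ 0.5824 -0.3754] axes [0.0325 0.0341]
t=18.05 turn [0.001 0.    0.   ] shift [ 0.0586 -0.0921  0.0008] |F| [-0.5  0.3 -0.7] gap 0.998 j6~1.28
```

View pics/b3.png

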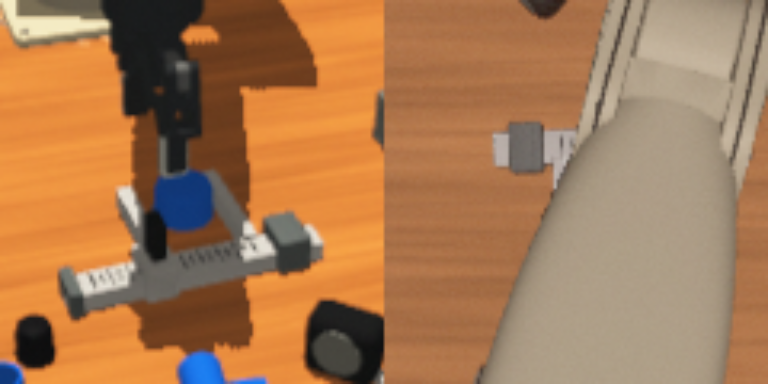

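```bash
python3 -m crank '[[[0,0,0,0.059,-0.0915,0,1],[0,0,0,0.059,-0.0915,0,1],[0,0,0,0.059,-0.0915,0,1],[0,0,0,0.059,-0.0915,0.02,1],[0,0,0,0.059,-0.0915,0.04,1]]]'
python3 - <<'E'
from h import *
p=cal(0,.022);plan(p[0]+.0005,p[1],.0235,TY)
E
```

```text
time_s: 18.68
tcp_pos: [0.4452, -0.0144, 0.1067]
tcp_rot: [2.165, 2.276, 0.0]
force: [0.3, -0.0, -0.2]
finger_gap: 0.997
t=18.68 turn [ 0.  0. -0.] shift [-0.0001 -0.0003  0.0832] |F| [ 0.3 -0.  -0.2] gap 0.997 j6~1.34
```

```bash
python3 -m crank '[[[0,0,0,0,0,0.05,1],[0,0,0,0,0,0.075,1],[0,0,0,0,0,0.082,1],[0,0,0,0,0,0.082,0],[0,0,0,0,0,0.082,0],[0,0,0,0,0,0.082,0],[0,0,0,0,0,0.082,0],[0,0,0,0,0,0.04,0],[0,0,0,0,0,-0.03,0],[0,0,0,0,0,-0.03,0]]]' 30
python3 - <<'E'
from h import *
for z in (.14,.03): plan(.432,.329-.08,z,TY)
o=shot("b4");cv2.imwrite("pics/b4.png",cv2.resize(np.hstack([o["scene"][0][130:250,200:320],o["top"][0][150:270,180:300]]),None,fx=3.2,fy=3.2))
E
```

```text
time_s: 19.92
tcp_pos: [0.4486, -0.0148, 0.1426]
tcp_rot: [2.159, 2.27, 0.009]
force: [0.1, -0.4, -1.6]
finger_gap: 0.646
t=19.93 turn [0.01  0.002 0.   ] shift [ 0.2643 -0.0034  0.002 ] |F| [ 0.1 -0.4 -1.6] gap 0.646 j6~1.34
t=19.93 turn [0.01  0.002 0.   ] shift [ 0.2645 -0.0044  0.112 ] |F| [ 0.1 -0.4 -1.6] gap 0.646 j6~1.34
```

View pics/b4.png

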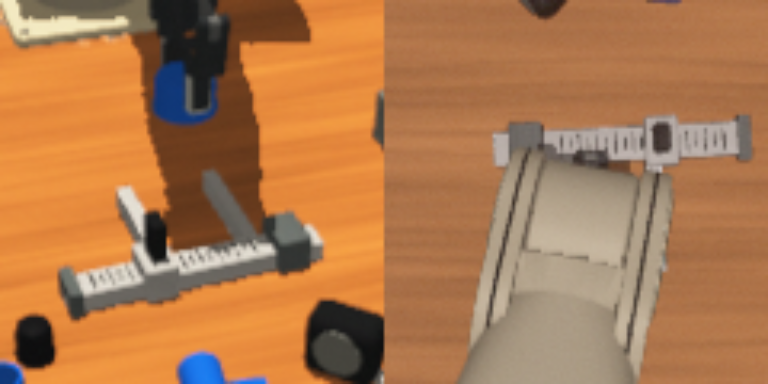

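```bash
python3 -m crank '[[[0,0,0,0.2645,-0.003,0,0],[0,0,0,0.2645,-0.003,0,0],[0,0,0,0.2645,-0.003,0,0],[0,0,0,0.2645,-0.003,0,0],[0,0,0,0.2645,-0.003,0,0],[0,0,0,0.2645,-0.003,0,0],[0,0,0,0.2645,-0.003,0,0]]]'
python3 - <<'E'
from h import *
plan(.434,.249,.030,TY)
o=shot("b5");cv2.imwrite("pics/b5.png",cv2.resize(np.hstack([o["scene"][0][100:220,310:430],o["top"][0][150:270,60:180]]),None,fx=3.2,fy=3.2))
E
```

```text
time_s: 20.9
tcp_pos: [0.4278, 0.2483, 0.1367]
tcp_rot: [-2.167, -2.274, 0.004]
force: [0.5, -0.4, -0.2]
finger_gap: 0.647
t=20.90 turn [-0.002  0.001 -0.001] shift [0.0006 0.0065 0.1067] |F| [ 0.5 -0.4 -0.2] gap 0.647 j6~1.92
```

View pics/b5.png

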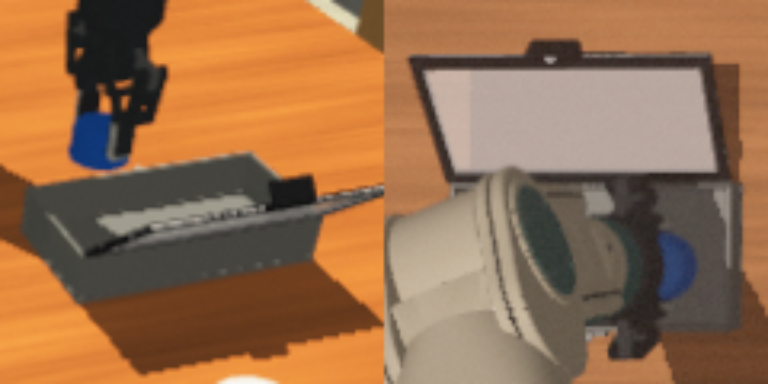

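```bash
python3 -m crank '[[[0,0,0,0.001,0.0065,0.02,0],[0,0,0,0.001,0.0065,0.06,0],[0,0,0,0.001,0.0065,0.09,0],[0,0,0,0.001,0.0065,0.105,0],[0,0,0,0.001,0.0065,0.107,0],[0,0,0,0.001,0.0065,0.107,0]]]'
python3 - <<'E'
from h import *
plan(.434,.249,.030,TY)
o=shot("b6");cv2.imwrite("pics/b6.png",cv2.resize(np.hstack([o["scene"][0][100:220,310:430],o["top"][0][150:270,60:180]]),None,fx=3.2,fy=3.2))
E
```

```text
time_s: 21.75
tcp_pos: [0.4357, 0.251, 0.0313]
tcp_rot: [2.166, 2.275, 0.001]
force: [0.4, 0.4, -0.8]
finger_gap: 0.644
t=21.75 turn [ 0.001 -0.    -0.001] shift [-0.0019 -0.0018  0.0013] |F| [ 0.4  0.4 -0.8] gap 0.644 j6~1.92
```

View pics/b6.png

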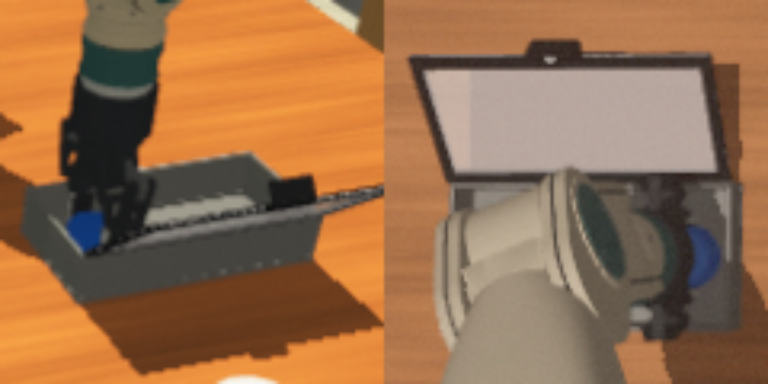

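```bash
python3 -m crank '[[[0,0,0,0,0,0.0025,0],[0,0,0,0,0,0.0025,0],[0,0,0,0,0,0.0025,0.5],[0,0,0,0,0,0.001,0.5],[0,0,0,0,0,0.001,0.5],[0,0,0,0,0,-0.02,0.5],[0,0,0,0,0,-0.07,0.5],[0,0,0,0,0,-0.11,0.8],[0,0,0,0,0,-0.11,1]]]'
python3 - <<'E'
from h import *
o=shot("b7");cv2.imwrite("pics/b7.png",cv2.resize(np.hstack([o["scene"][0][100:220,310:430],o["top"][0][150:270,60:180]]),None,fx=3.2,fy=3.2))
for n in("top","scene"): caps2(n,o[n][0],(.3,.66,-.5,.15))
plan(.581,-.3744,.14,TY)
E
```

```text
time_s: 22.98
tcp_pos: [0.4379, 0.2525, 0.1444]
tcp_rot: [2.163, 2.274, 0.011]
force: [0.0, -0.3, 0.6]
finger_gap: 0.998
top px [374.2 178.6] ctr [ 0.5798 -0.3732] ell [ 0.5799 -0.3732] axes [0.0324 0.0332]
top px [331.  183.6] ctr [ 0.5657 -0.25  ] ell [ 0.5657 -0.25  ] axes [0.0245 0.025 ]
scene px [180.9 229.4] ctr [ 0.5685 -0.2519] ell [ 0.5684 -0.2519] axes [0.0252 0.0256]
scene px [130.3 242.6] ctr [ 0.5825 -0.3754] ell [ 0.5823 -0.3754] axes [0.0325 0.0339]
scene px [196.8 249.3] ctr [ 0.6513 -0.2264] ell [ 0.6472 -0.2206] axes [0.0271 0.0302]
t=23.07 turn [ 0. -0.  0.] shift [-0.6321  0.1146  0.0007] |F| [-1.2  0.2 -0.3] gap 0.997 j6~1.92
```

View pics/b7.png

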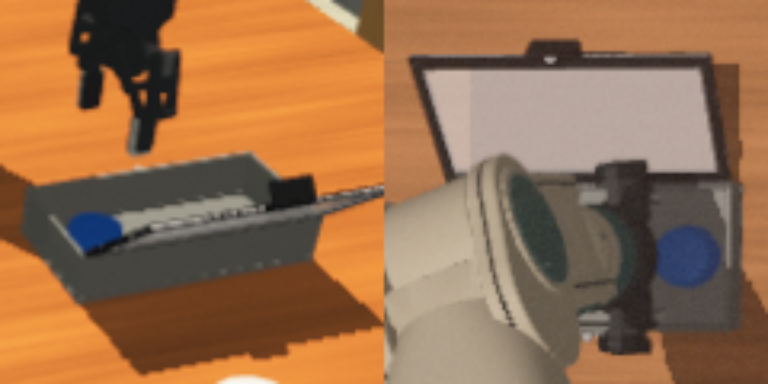

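Cap56 stands in the case, at (687,257) in the zoomed top view. Next is the 40 mm cap, which hasn't moved.

```bash
python3 -m crank '[[[0,0,0,-0.632,0.115,0,1],[0,0,0,-0.632,0.115,0,1],[0,0,0,-0.632,0.115,0,1],[0,0,0,-0.632,0.115,0,1],[0,0,0,-0.632,0.115,0,1],[0,0,0,-0.632,0.115,0,1],[0,0,0,-0.632,0.115,0,1],[0,0,0,-0.632,0.115,0,1],[0,0,0,-0.632,0.115,0,1],[0,0,0,-0.632,0.115,0,0.7],[0,0,0,-0.632,0.115,0,0.7],[0,0,0,-0.632,0.115,0.03,0.7],[0,0,0,-0.632,0.115,0.06,0.7],[0,0,0,-0.632,0.115,0.06,0.7]]]'
python3 - <<'E'
from h import *
plan(.5811,-.3744,.024,TY);print(state()["tcp_pos"])
o=shot("b8");cv2.imwrite("pics/b8.png",cv2.resize(o["scene"][0][130:270,60:260],None,fx=3,fy=3))
caps2("top",o["top"][0],(.3,.6,-.5,-.15))
E
```

```text
time_s: 24.82
tcp_pos: [0.5779, -0.371, 0.0758]
tcp_rot: [-2.157, -2.269, 0.001]
force: [-0.4, 0.7, 0.1]
finger_gap: 0.846
t=24.82 turn [-0.008 -0.007  0.   ] shift [-0.004   0.0034  0.0517] |F| [-0.4  0.7  0.1] gap 0.846 j6~0.86
[ 0.57794876 -0.37097033  0.07576561]
top px [329.4 181.9] ctr [ 0.5706 -0.2455] ell [ 0.5706 -0.2456] axes [0.0109 0.0237]
```

View pics/b8.png

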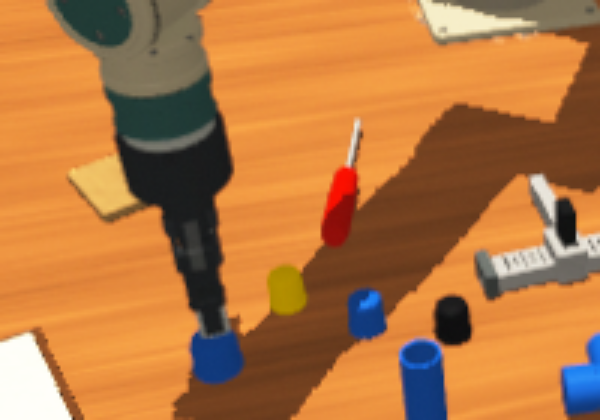

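```bash
python3 -m crank '[[[0,0,0,-0.003,0.002,0.02,0.6],[0,0,0,-0.003,0.002,0.045,0.6],[0,0,0,-0.003,0.002,0.05,0.6],[0,0,0,-0.003,0.002,0.05,0.6]]]'
python3 - <<'E'
from h import *
plan(.5811,-.3744,.0245,TY)
E
```

```text
time_s: 25.42
tcp_pos: [0.5836, -0.3772, 0.0307]
tcp_rot: [-2.165, -2.276, 0.0]
force: [-0.1, -0.1, -0.0]
finger_gap: 0.799
t=25.43 turn [-0. -0.  0.] shift [ 0.0029 -0.0023  0.0062] |F| [-0.1 -0.1 -0. ] gap 0.799 j6~0.85
```

```bash
python3 -m crank '[[[0,0,0,0.003,-0.002,0.003,0.6],[0,0,0,0.003,-0.002,0.005,0.6],[0,0,0,0.003,-0.002,0.005,-0.5],[0,0,0,0.003,-0.002,0.005,-0.5],[0,0,0,0.003,-0.002,0.005,-0.5],[0,0,0,0.003,-0.002,0.005,-0.5],[0,0,0,0.003,-0.002,0.005,-0.5],[0,0,0,0.003,-0.002,0.005,-0.5]]]' 30
python3 -m crank '[[[0,0,0,0,0,-0.03,-0.5],[0,0,0,0,0,-0.085,-0.5],[0,0,0,0,0,-0.085,-0.5],[0,0,0,0,0,-0.085,-0.5]]]';  python3 - <<'E'
from h import *
p=cal(0,.025);plan(p[0],p[1],.107,TY)
E
```

```text
time_s: 26.42
tcp_pos: [0.5818, -0.3746, 0.0263]
tcp_rot: [2.165, 2.276, 0.0]
force: [1.2, -0.8, 3.4]
finger_gap: 0.457
time_s: 26.92
tcp_pos: [0.5809, -0.3739, 0.1102]
tcp_rot: [-2.164, -2.275, 0.0]
force: [-0.1, -0.1, -0.7]
finger_gap: 0.458
t=26.93 turn [-0.001 -0.001 -0.   ] shift [ 0.3687 -0.1184  0.0035] |F| [-0.1 -0.1 -0.7] gap 0.458 j6~0.86
```

```bash
python3 -m crank '[[[0,0,0,0.369,-0.118,0,-0.5],[0,0,0,0.369,-0.118,0,-0.5],[0,0,0,0.369,-0.118,0,-0.5],[0,0,0,0.369,-0.118,0,-0.5],[0,0,0,0.369,-0.118,0,-0.5],[0,0,0,0.369,-0.118,0,-0.5],[0,0,0,0.369,-0.118,0,-0.5],[0,0,0,0.369,-0.118,0,-0.5],[0,0,0,0.369,-0.118,0,-0.5],[0,0,0,0.369,-0.118,0.03,-0.5],[0,0,0,0.369,-0.118,0.03,-0.5]]]'
python3 - <<'E'
from h import *
p=cal(0,.025);plan(p[0],p[1],.0265,TY)
o=shot("b9");cv2.imwrite("pics/b9.png",cv2.resize(np.hstack([o["scene"][0][130:250,200:320],o["top"][0][150:270,180:300]]),None,fx=3.2,fy=3.2))
E
```

```text
time_s: 28.3
tcp_pos: [0.4436, -0.0125, 0.0791]
tcp_rot: [-2.165, -2.271, 0.004]
force: [-0.6, 0.8, -0.5]
finger_gap: 0.458
t=28.30 turn [-0.005 -0.001 -0.002] shift [0.0009 0.0009 0.0526] |F| [-0.6  0.8 -0.5] gap 0.458 j6~1.35
```

View pics/b9.png

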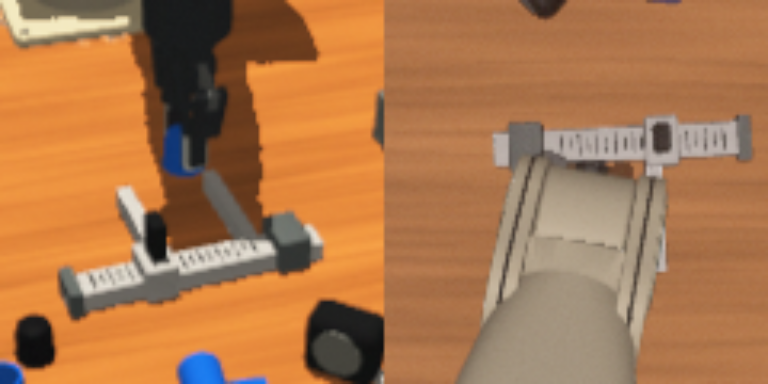

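```bash
python3 -m crank '[[[0,0,0,0,0,0.02,-0.5],[0,0,0,0,0,0.037,-0.5],[0,0,0,0,0,0.049,-0.5],[0,0,0,0,0,0.049,-0.5],[0,0,0,0,0,0.049,-0.5]]]'
python3 - <<'E'
from h import *
p=cal(0,.025);plan(p[0],p[1],.0265,TY)
E
```

```text
time_s: 29.02
tcp_pos: [0.4459, -0.0119, 0.0325]
tcp_rot: [2.165, 2.275, 0.001]
force: [0.2, -0.4, -0.8]
finger_gap: 0.455
t=29.02 turn [ 0.001  0.    -0.   ] shift [ 0.0004 -0.0016  0.006 ] |F| [ 0.2 -0.4 -0.8] gap 0.455 j6~1.35
```

```bash
python3 -m crank '[[[0,0,0,0,0,0.003,-0.5],[0,0,0,0,0,0.006,-0.5],[0,0,0,0,0,0.006,-0.5],[0,0,0,0,0,0.006,0.3],[0,0,0,0,0,0.005,0.5],[0,0,0,0,0,0.004,0.5],[0,0,0,0,0,-0.02,0.5],[0,0,0,0,0,-0.07,0.4],[0,0,0,0,0,-0.11,0.2],[0,0,0,0,0,-0.11,0.2],[0,0,0,0,0,-0.11,0.2]]]'
python3 - <<'E'
from h import *
plan(.539,-.069,.057,TY)
o=shot("c1");cv2.imwrite("pics/c1.png",cv2.resize(np.hstack([o["scene"][0][130:250,200:320],o["top"][0][150:270,180:300]]),None,fx=3.2,fy=3.2))
E
```

```text
time_s: 30.4
tcp_pos: [0.4446, -0.0116, 0.1414]
tcp_rot: [-2.165, -2.276, 0.001]
force: [-0.7, 0.1, -0.2]
finger_gap: 0.599
t=30.40 turn [-0.001 -0.    -0.   ] shift [-0.0621  0.0914  0.0843] |F| [-0.7  0.1 -0.2] gap 0.599 j6~1.35
```

View pics/c1.png

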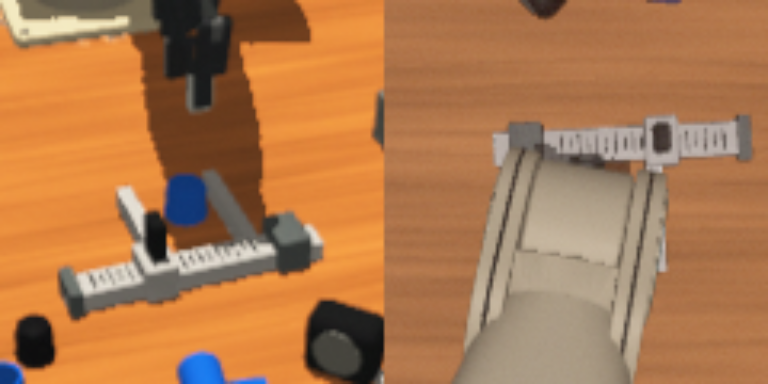

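Cap40 stands released at (186,200) in the zoomed view. I move to the post, let the arm settle, then grip.

```bash
python3 -m crank '[[[0,0,0,-0.062,0.0915,0,0.2],[0,0,0,-0.062,0.0915,0,0.2],[0,0,0,-0.062,0.0915,0.03,0.2],[0,0,0,-0.062,0.0915,0.07,0.2],[0,0,0,-0.062,0.0915,0.083,0.2],[0,0,0,-0.062,0.0915,0.083,0.2],[0,0,0,-0.062,0.0915,0.083,0.2]]]'
python3 - <<'E'
from h import *
plan(.539,-.069,.057,TY)
E
```

```text
time_s: 31.38
tcp_pos: [0.5406, -0.0692, 0.0599]
tcp_rot: [2.164, 2.275, 0.001]
force: [-0.4, 1.0, -0.3]
finger_gap: 0.596
t=31.38 turn [0.002 0.001 0.   ] shift [ 0.0002 -0.0016  0.0029] |F| [-0.4  1.  -0.3] gap 0.596 j6~1.27
```

```bash
python3 -m crank '[[[0,0,0,0,-0.001,0.002,0.2],[0,0,0,0,-0.001,0.002,-0.8],[0,0,0,0,-0.001,0.002,-0.8],[0,0,0,0,-0.001,0.002,-0.8],[0,0,0,0,-0.001,0.002,-0.8],[0,0,0,0,-0.001,0.002,-0.8]]]' 25; python3 -m crank '[[[0,0,0,0.004,0,0,-0.8],[0,0,0,0.008,0,0,-0.8],[0,0,0,0.012,0,0,-0.8],[0,0,0,0.016,0,0,-0.8],[0,0,0,0.02,0,0,-0.8],[0,0,0,0.024,0,0,-0.8],[0,0,0,0.028,0,0,-0.8],[0,0,0,0.029,0,0,-0.8],[0,0,0,0.029,0,0,-0.8]]]'
```

```text
time_s: 32.12
tcp_pos: [0.539, -0.0691, 0.0576]
tcp_rot: [2.165, 2.276, 0.001]
force: [-1.9, -0.3, 6.2]
finger_gap: 0.273
time_s: 33.25
tcp_pos: [0.5376, -0.0407, 0.0575]
tcp_rot: [2.164, 2.275, -0.001]
force: [-0.1, -1.6, 5.3]
finger_gap: 0.279
```

```bash
python3 -m crank '[[[0,0,0,0.001,0,0,-0.8],[0,0,0,0.002,0,0,-0.8],[0,0,0,0.003,0,0,-0.8],[0,0,0,0.003,0,0,-0.8]]]' | grep -E "pos|force"; for i in 1 2 3 ; do python3 -m crank '[[[0,0,0,0.0012,0,0,-0.8],[0,0,0,0.0012,0,0,-0.8]]]' | grep -E "pos|force"; done
cat >> h.py <<'E'
def anv(p):
    p=p.astype(float);sat=p[...,2]-p[...,0];o=[]
    for r in(192,194):
        s=sat[r]; j=285
        # right edge of bar: walk left from 282 until below 30
        j=281
        while j>262 and s[j]>=30:j-=1
        o.append(round(j+(30-s[j])/(s[j+1]-s[j]),2))
    return o
E
python3 - <<'E'
from h import *
o=shot("c2")
for k in("a8","b1","b2","c1","c2"):print(k,anv(cv2.imread(f"pics/scene_{k}.png")))
cv2.imwrite("pics/c2.png",cv2.resize(o["scene"][0][160:240,210:310],None,fx=7,fy=7,interpolation=cv2.INTER_CUBIC))
E
```

```text
tcp_pos: [0.5374, -0.038, 0.0575]
force: [-1.6, -1.6, 5.7]
tcp_pos: [0.5374, -0.0371, 0.0576]
force: [-1.5, -2.4, 5.2]
tcp_pos: [0.5373, -0.0361, 0.0575]
force: [-1.6, -3.8, 6.7]
tcp_pos: [0.5373, -0.035, 0.0576]
force: [-2.0, -4.7, 5.0]
a8 [np.float64(272.64), np.float64(274.25)]
b1 [np.float64(273.64), np.float64(275.27)]
b2 [np.float64(274.29), np.float64(275.48)]
c1 [np.float64(272.64), np.float64(274.26)]
c2 [np.float64(274.24), np.float64(275.38)]
```

View pics/c2.png

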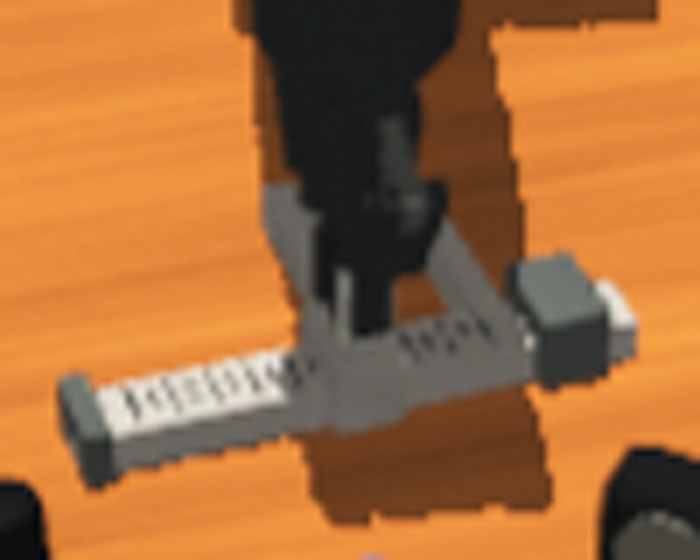

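The anvil has given way about 3.5 mm, and the force agrees. I pause and slide the jaw back.

```bash
python3 -m crank '[[[0,0,0,0,0,0,-0.8],[0,0,0,0,0,0,-0.8],[0,0,0,0,0,0,-0.8],[0,0,0,0,0,0,-0.8],[0,0,0,0,0,0,-0.8],[0,0,0,-0.003,0,0,-0.8],[0,0,0,-0.006,0,0,-0.8],[0,0,0,-0.01,0,0,-0.8],[0,0,0,-0.014,0,0,-0.8],[0,0,0,-0.018,0,0,-0.8],[0,0,0,-0.02,0,0,-0.8],[0,0,0,-0.02,0,0,-0.8],[0,0,0,-0.02,0,0,0.2],[0,0,0,-0.02,0,0,0.2],[0,0,0,-0.02,0,0,0.2],[0,0,0,-0.02,0,-0.05,0.4],[0,0,0,-0.02,0,-0.09,0.7],[0,0,0,-0.02,0,-0.09,0.7],[0,0,0,-0.02,0,-0.09,0.7]]]'
python3 - <<'E'
from h import *
o=shot("c3");cv2.imwrite("pics/c3.png",cv2.resize(np.hstack([o["scene"][0][130:250,200:320],o["top"][0][150:270,180:300]]),None,fx=3.2,fy=3.2))
for n in("top","scene"): caps2(n,o[n][0],(.3,.6,-.5,.15))
print(anv(o["scene"][0]))
p=cal(0,.030);plan(p[0]+.001,p[1],.107,TY)
E
```

```text
time_s: 36.98
tcp_pos: [0.5373, -0.0534, 0.1462]
tcp_rot: [-2.165, -2.276, 0.001]
force: [-1.2, 0.0, 0.3]
finger_gap: 0.849
top px [331.1 183.6] ctr [ 0.5658 -0.2503] ell [ 0.5658 -0.2503] axes [0.024  0.0246]
scene px [180.9 229.5] ctr [ 0.5686 -0.252 ] ell [ 0.5685 -0.252 ] axes [0.0251 0.0259]
[np.float64(272.62), np.float64(274.25)]
t=37.08 turn [-0.003 -0.001  0.   ] shift [ 0.0511 -0.0889  0.0385] |F| [-0.2 -0.6 -0.5] gap 0.850 j6~1.30
```

View pics/c3.png

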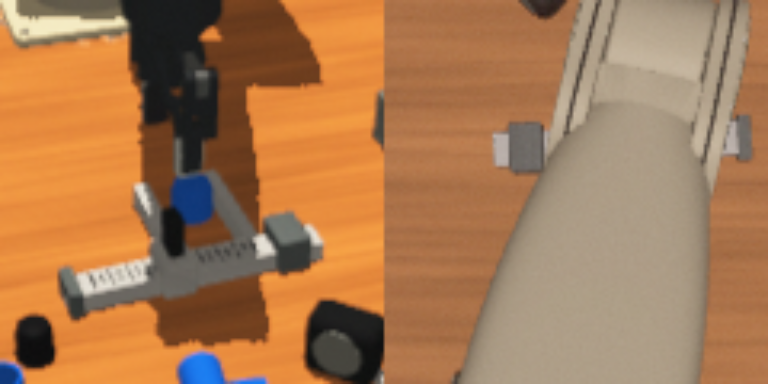

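```bash
python3 -m crank '[[[0,0,0,0.051,-0.089,0,0.6],[0,0,0,0.051,-0.089,0,0.6],[0,0,0,0.051,-0.089,0,0.6],[0,0,0,0.051,-0.089,0.04,0.6],[0,0,0,0.051,-0.089,0.08,0.6],[0,0,0,0.051,-0.089,0.1,0.6],[0,0,0,0.051,-0.089,0.11,0.6],[0,0,0,0.051,-0.089,0.11,0.6],[0,0,0,0.051,-0.089,0.11,0.6]]]'
python3 - <<'E'
from h import *
p=cal(0,.030);plan(p[0]+.001,p[1],.0265,TY)
E
```

```text
time_s: 38.2
tcp_pos: [0.4475, -0.0072, 0.0375]
tcp_rot: [2.164, 2.275, 0.002]
force: [1.0, 0.2, -0.6]
finger_gap: 0.798
t=38.20 turn [ 0.002  0.    -0.   ] shift [ 0.0008 -0.0025  0.011 ] |F| [ 1.   0.2 -0.6] gap 0.798 j6~1.36
```

```bash
python3 -m crank '[[[0,0,0,0.001,-0.002,0.006,0.6],[0,0,0,0.001,-0.002,0.011,0.6],[0,0,0,0.001,-0.002,0.011,-0.5],[0,0,0,0.001,-0.002,0.011,-0.5],[0,0,0,0.001,-0.002,0.011,-0.5],[0,0,0,0.001,-0.002,0.011,-0.5],[0,0,0,0.001,-0.002,0.011,-0.5]]]' 30;  python3 -m crank '[[[0,0,0,0,0,-0.03,-0.5],[0,0,0,0,0,-0.085,-0.5],[0,0,0,0,0,-0.115,-0.5],[0,0,0,0,0,-0.115,-0.5]]]'
python3 - <<'E'
from h import *
plan(.434,.329,.14,TY)
o=shot("c4");cv2.imwrite("pics/c4.png",cv2.resize(o["scene"][0][130:250,200:320],None,fx=3.2,fy=3.2))
E
```

```text
time_s: 39.08
tcp_pos: [0.4445, -0.0061, 0.0259]
tcp_rot: [2.165, 2.276, 0.0]
force: [-0.4, 0.0, 1.0]
finger_gap: 0.454
time_s: 39.58
tcp_pos: [0.4467, -0.0064, 0.1435]
tcp_rot: [2.162, 2.273, 0.006]
force: [1.2, -0.6, -0.3]
finger_gap: 0.461
t=39.58 turn [0.006 0.001 0.   ] shift [0.3356 0.004  0.0031] |F| [ 1.2 -0.6 -0.3] gap 0.461 j6~1.36
```

View pics/c4.png

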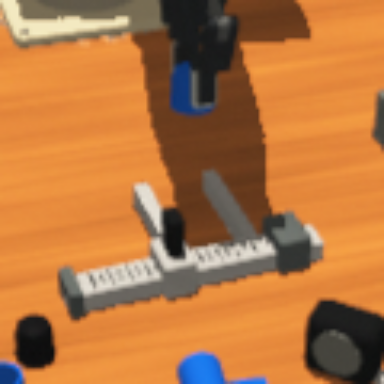

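```bash
python3 -m crank '[[[0,0,0,0.336,0.005,0,-0.5],[0,0,0,0.336,0.005,0,-0.5],[0,0,0,0.336,0.005,0,-0.5],[0,0,0,0.336,0.005,0,-0.5],[0,0,0,0.336,0.005,0,-0.5],[0,0,0,0.336,0.005,0,-0.5],[0,0,0,0.336,0.005,0,-0.5],[0,0,0,0.336,0.005,0,-0.5],[0,0,0,0.336,0.005,0.04,-0.5],[0,0,0,0.336,0.005,0.07,-0.5],[0,0,0,0.336,0.005,0.07,-0.5],[0,0,0,0.336,0.005,0.07,-0.5]]]'
python3 - <<'E'
from h import *
plan(.434,.329,.0315,TY)
o=shot("c5");cv2.imwrite("pics/c5.png",cv2.resize(np.hstack([o["scene"][0][100:220,310:430],o["top"][0][150:270,60:180]]),None,fx=3.2,fy=3.2))
E
```

```text
time_s: 41.18
tcp_pos: [0.4331, 0.3292, 0.0716]
tcp_rot: [2.167, 2.275, 0.001]
force: [0.7, -0.3, -0.0]
finger_gap: 0.456
t=41.17 turn [ 0.001 -0.    -0.001] shift [-0.0002  0.0008  0.0401] |F| [ 0.7 -0.3 -0. ] gap 0.456 j6~2.05
```

View pics/c5.png

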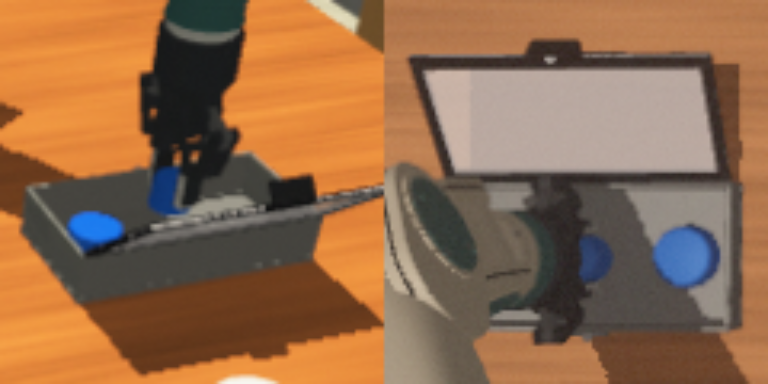

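Cap56 stands in the case, and cap40 hangs over the middle of it. I lower cap40 and release it.

```bash
python3 -m crank '[[[0,0,0,0,0.001,0.02,-0.5],[0,0,0,0,0.001,0.034,-0.5],[0,0,0,0,0.001,0.04,-0.5],[0,0,0,0,0.001,0.04,-0.5],[0,0,0,0,0.001,0.04,-0.5]]]'; python3 -m crank '[[[0,0,0,0,0,0.0003,-0.5],[0,0,0,0,0,0.0003,0.2],[0,0,0,0,0,0,0.3],[0,0,0,0,0,-0.001,0.3],[0,0,0,0,0,-0.02,0.3],[0,0,0,0,0,-0.07,0.3],[0,0,0,0,0,-0.11,0.6],[0,0,0,0,0,-0.11,0.6],[0,0,0,0,0,-0.11,0.6]]]'
python3 - <<'E'
from h import *
o=shot("c6");cv2.imwrite("pics/c6.png",cv2.resize(np.hstack([o["scene"][0][100:220,310:430],o["top"][0][150:270,60:180]]),None,fx=3.2,fy=3.2))
for n in("top","scene"): caps2(n,o[n][0],(.3,.66,-.5,.15))
plan(.567,-.2512,.14,TY)
E
```

```text
time_s: 41.9
tcp_pos: [0.4338, 0.33, 0.0311]
tcp_rot: [2.165, 2.276, 0.001]
force: [0.3, -0.4, -1.2]
finger_gap: 0.456
time_s: 43.02
tcp_pos: [0.4331, 0.3296, 0.1403]
tcp_rot: [-2.165, -2.276, 0.001]
force: [0.1, 0.4, -0.6]
finger_gap: 0.801
top px [331.  183.6] ctr [ 0.5657 -0.25  ] ell [ 0.5657 -0.25  ] axes [0.0244 0.025 ]
scene px [180.9 229.4] ctr [ 0.5685 -0.2519] ell [ 0.5684 -0.2519] axes [0.0251 0.0255]
scene px [196.8 249.3] ctr [ 0.6513 -0.2264] ell [ 0.6472 -0.2207] axes [0.0271 0.0302]
t=43.12 turn [-0.003  0.002 -0.   ] shift [-5.863e-01  1.055e-01 -2.000e-04] |F| [-0.3 -1.1  0.3] gap 0.799 j6~2.05
```

View pics/c6.png

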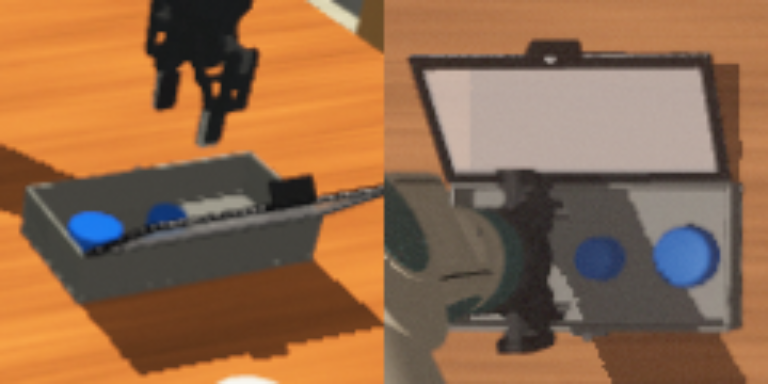

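```bash
python3 -m crank '[[[0,0,0,-0.586,0.105,0,0.4],[0,0,0,-0.586,0.105,0,0.4],[0,0,0,-0.586,0.105,0,0.4],[0,0,0,-0.586,0.105,0,0.4],[0,0,0,-0.586,0.105,0,0.4],[0,0,0,-0.586,0.105,0,0.4],[0,0,0,-0.586,0.105,0,0.4],[0,0,0,-0.586,0.105,0,0.4],[0,0,0,-0.586,0.105,0,0.4],[0,0,0,-0.586,0.105,0,0.4],[0,0,0,-0.586,0.105,0.03,0.4],[0,0,0,-0.586,0.105,0.06,0.4],[0,0,0,-0.586,0.105,0.06,0.4],[0,0,0,-0.586,0.105,0.06,0.4]]]'
python3 - <<'E'
from h import *
plan(.567,-.2512,.028,TY)
o=shot("c7");cv2.imwrite("pics/c7.png",cv2.resize(o["scene"][0][130:270,100:300],None,fx=3,fy=3))
E
```

```text
time_s: 44.88
tcp_pos: [0.5676, -0.25, 0.0807]
tcp_rot: [-2.165, -2.276, 0.0]
force: [1.0, -0.4, 0.9]
finger_gap: 0.7
t=44.88 turn [-0.001 -0.     0.   ] shift [-0.0011 -0.0006  0.0527] |F| [ 1.  -0.4  0.9] gap 0.700 j6~1.00
```

View pics/c7.png

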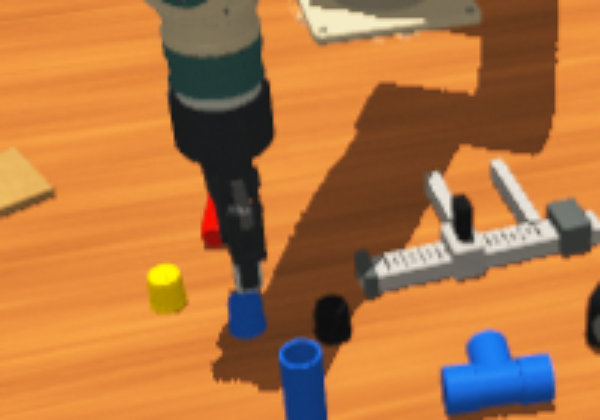

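```bash
python3 -m crank '[[[0,0,0,-0.001,-0.001,0.02,0.4],[0,0,0,-0.001,-0.001,0.04,0.4],[0,0,0,-0.001,-0.001,0.05,0.4],[0,0,0,-0.001,-0.001,0.053,0.4],[0,0,0,-0.001,-0.001,0.053,0.4],[0,0,0,-0.001,-0.001,0.053,-0.7],[0,0,0,-0.001,-0.001,0.053,-0.7],[0,0,0,-0.001,-0.001,0.053,-0.7],[0,0,0,-0.001,-0.001,0.053,-0.7],[0,0,0,-0.001,-0.001,0.053,-0.7],[0,0,0,-0.001,-0.001,0.053,-0.7]]]' 30
python3 -m crank '[[[0,0,0,0,0,-0.03,-0.7],[0,0,0,0,0,-0.085,-0.7],[0,0,0,0,0,-0.085,-0.7],[0,0,0,0,0,-0.085,-0.7]]]';  python3 - <<'E'
from h import *
p=cal(0,.029);plan(p[0],p[1],.112,TY)
E
```

```text
time_s: 46.35
tcp_pos: [0.5675, -0.2517, 0.0287]
tcp_rot: [2.164, 2.275, 0.001]
force: [-0.5, 0.2, 5.0]
finger_gap: 0.362
time_s: 46.85
tcp_pos: [0.5662, -0.251, 0.1123]
tcp_rot: [-2.165, -2.276, 0.0]
force: [-0.7, 1.3, -0.0]
finger_gap: 0.364
t=46.85 turn [-0.001 -0.    -0.   ] shift [ 0.2493 -0.1099  0.0005] |F| [-0.7  1.3 -0. ] gap 0.364 j6~1.00
```

```bash
python3 -m crank '[[[0,0,0,0.249,-0.11,0,-0.7],[0,0,0,0.249,-0.11,0,-0.7],[0,0,0,0.249,-0.11,0,-0.7],[0,0,0,0.249,-0.11,0,-0.7],[0,0,0,0.249,-0.11,0,-0.7],[0,0,0,0.249,-0.11,0,-0.7],[0,0,0,0.249,-0.11,0,-0.7],[0,0,0,0.249,-0.11,0.03,-0.7],[0,0,0,0.249,-0.11,0.06,-0.7],[0,0,0,0.249,-0.11,0.076,-0.7],[0,0,0,0.249,-0.11,0.077,-0.7],[0,0,0,0.249,-0.11,0.077,-0.7]]]'
python3 - <<'E'
from h import *
p=cal(0,.029);plan(p[0],p[1],.0287,TY)
o=shot("c8");cv2.imwrite("pics/c8.png",cv2.resize(np.hstack([o["scene"][0][130:250,200:320],o["top"][0][150:270,180:300]]),None,fx=3.2,fy=3.2))
E
```

```text
time_s: 48.35
tcp_pos: [0.4453, -0.0088, 0.0361]
tcp_rot: [2.166, 2.275, 0.0]
force: [-0.3, 1.0, -0.6]
finger_gap: 0.363
t=48.35 turn [ 0.001  0.    -0.001] shift [ 0.0013 -0.0012  0.0074] |F| [-0.3  1.  -0.6] gap 0.363 j6~1.36
```

View pics/c8.png

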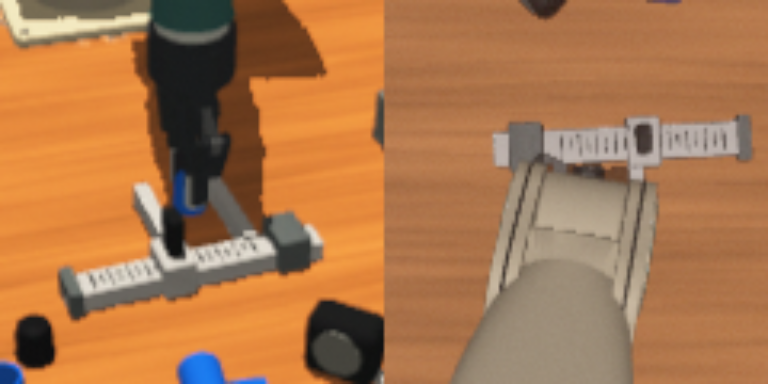

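```bash
python3 -m crank '[[[0,0,0,0,0,0.004,-0.7],[0,0,0,0,0,0.007,-0.7],[0,0,0,0,0,0.007,-0.7],[0,0,0,0,0,0.007,0],[0,0,0,0,0,0.006,0.2],[0,0,0,0,0,0.005,0.2],[0,0,0,0,0,-0.02,0.2],[0,0,0,0,0,-0.07,0.2],[0,0,0,0,0,-0.11,0.2],[0,0,0,0,0,-0.11,0.2],[0,0,0,0,0,-0.11,0.2]]]'
python3 - <<'E'
from h import *
plan(.5385,-.055,.057,TY)
o=shot("c9");cv2.imwrite("pics/c9.png",cv2.resize(np.hstack([o["scene"][0][130:250,200:320],o["top"][0][150:270,180:300]]),None,fx=3.2,fy=3.2))
E
```

```text
time_s: 49.82
tcp_pos: [0.444, -0.008, 0.1454]
tcp_rot: [-2.165, -2.276, 0.0]
force: [0.1, 0.4, -0.2]
finger_gap: 0.598
t=49.83 turn [-0. -0. -0.] shift [-0.0517  0.0921  0.0884] |F| [ 0.1  0.4 -0.2] gap 0.598 j6~1.36
```

View pics/c9.png

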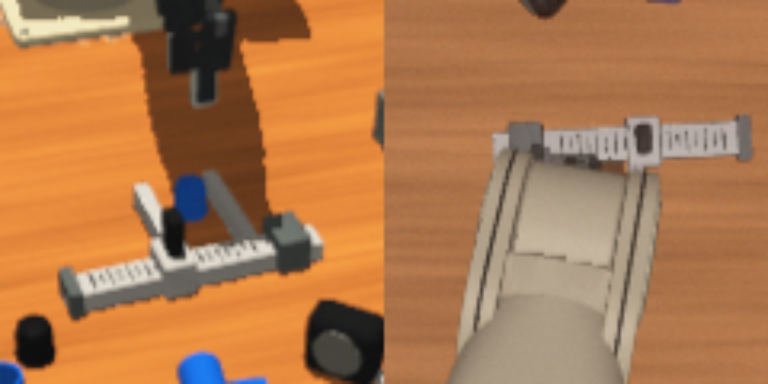

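Cap32 stands released at (190,197) in the zoomed view. I go to the post, grip it and close.

```bash
python3 -m crank '[[[0,0,0,-0.052,0.092,0,0.2],[0,0,0,-0.052,0.092,0,0.2],[0,0,0,-0.052,0.092,0.03,0.2],[0,0,0,-0.052,0.092,0.07,0.2],[0,0,0,-0.052,0.092,0.087,0.2],[0,0,0,-0.052,0.092,0.088,0.2],[0,0,0,-0.052,0.092,0.088,0.2],[0,0,0,-0.052,0.092,0.088,-0.8],[0,0,0,-0.052,0.092,0.088,-0.8],[0,0,0,-0.052,0.092,0.088,-0.8],[0,0,0,-0.052,0.092,0.088,-0.8],[0,0,0,-0.052,0.092,0.088,-0.8]]]' 25; python3 -m crank '[[[0,0,0,0.004,0,0,-0.8],[0,0,0,0.008,0,0,-0.8],[0,0,0,0.012,0,0,-0.8],[0,0,0,0.016,0,0,-0.8],[0,0,0,0.02,0,0,-0.8],[0,0,0,0.022,0,0,-0.8],[0,0,0,0.022,0,0,-0.8]]]'
```

```text
time_s: 51.42
tcp_pos: [0.5383, -0.0557, 0.0592]
tcp_rot: [2.165, 2.276, -0.002]
force: [-4.4, -0.6, 5.7]
finger_gap: 0.275
time_s: 52.3
tcp_pos: [0.5372, -0.034, 0.0592]
tcp_rot: [2.165, 2.276, -0.003]
force: [-4.5, -1.3, 6.2]
finger_gap: 0.271
```

```bash
python3 -m crank '[[[0,0,0,0.001,0,0,-0.8],[0,0,0,0.002,0,0,-0.8],[0,0,0,0.003,0,0,-0.8],[0,0,0,0.004,0,0,-0.8],[0,0,0,0.005,0,0,-0.8],[0,0,0,0.005,0,0,-0.8]]]' | grep -E "pos|force"; for i in 1 2 3 ; do python3 -m crank '[[[0,0,0,0.0012,0,0,-0.8],[0,0,0,0.0012,0,0,-0.8]]]' | grep -E "pos|force"; done
python3 - <<'E'
from h import *
o=shot("d1")
for k in("c9","c2","d1"):print(k,anv(cv2.imread(f"pics/scene_{k}.png")))
cv2.imwrite("pics/d1.png",cv2.resize(o["scene"][0][160:240,210:310],None,fx=7,fy=7,interpolation=cv2.INTER_CUBIC))
E
```

```text
tcp_pos: [0.5371, -0.03, 0.0593]
force: [-3.6, -4.6, 6.1]
tcp_pos: [0.537, -0.029, 0.0593]
force: [-4.1, -5.4, 4.7]
tcp_pos: [0.537, -0.028, 0.0593]
force: [-4.3, -5.0, 4.5]
tcp_pos: [0.5369, -0.0271, 0.0593]
force: [-4.6, -7.1, 5.6]
c9 [np.float64(272.66), np.float64(274.26)]
c2 [np.float64(274.24), np.float64(275.38)]
d1 [np.float64(275.44), np.float64(276.4)]
```

View pics/d1.png

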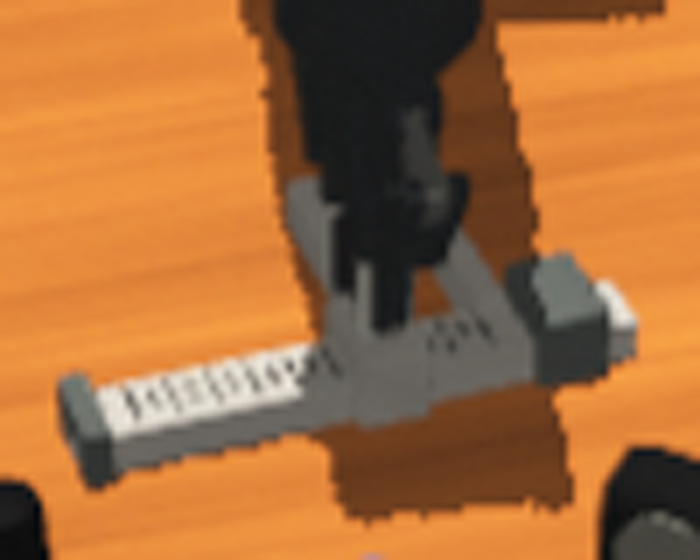

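The anvil is at about 6.3 mm, a little deep, and the 7 N force is well under the 25 N limit. I ease back 1.5 mm and pause there.

```bash
python3 -m crank '[[[0,0,0,-0.0015,0,0,-0.8],[0,0,0,-0.002,0,0,-0.8],[0,0,0,-0.002,0,0,-0.8],[0,0,0,-0.002,0,0,-0.8],[0,0,0,-0.002,0,0,-0.8],[0,0,0,-0.002,0,0,-0.8]]]'
python3 - <<'E'
from h import *
o=shot("d2");print(anv(o["scene"][0]))
E
python3 -m crank '[[[0,0,0,-0.003,0,0,-0.8],[0,0,0,-0.006,0,0,-0.8],[0,0,0,-0.01,0,0,-0.8],[0,0,0,-0.014,0,0,-0.8],[0,0,0,-0.018,0,0,-0.8],[0,0,0,-0.02,0,0,-0.8],[0,0,0,-0.02,0,0,-0.8],[0,0,0,-0.02,0,0,0.2],[0,0,0,-0.02,0,0,0.2],[0,0,0,-0.02,0,0,0.2],[0,0,0,-0.02,0,-0.05,0.4],[0,0,0,-0.02,0,-0.09,0.4],[0,0,0,-0.02,0,-0.09,0.4],[0,0,0,-0.02,0,-0.09,0.4]]]'
python3 - <<'E'
from h import *
o=shot("d3");cv2.imwrite("pics/d3.png",cv2.resize(np.hstack([o["scene"][0][130:250,200:320],o["top"][0][150:270,180:300]]),None,fx=3.2,fy=3.2))
print(anv(o["scene"][0]))
p=cal(0,.034);plan(p[0]+.001,p[1],.107,TY)
E
```

```text
time_s: 54.65
tcp_pos: [0.5369, -0.0277, 0.0592]
tcp_rot: [2.165, 2.275, -0.004]
force: [-4.5, -2.7, 6.0]
finger_gap: 0.273
[np.float64(274.79), np.float64(276.26)]
time_s: 56.5
tcp_pos: [0.5381, -0.0467, 0.1473]
tcp_rot: [-2.165, -2.276, 0.001]
force: [-0.5, -0.3, 0.3]
finger_gap: 0.703
[np.float64(272.62), np.float64(274.29)]
t=56.60 turn [-0.003 -0.001 -0.   ] shift [ 0.0485 -0.0899  0.0395] |F| [-0.1  0.   0.8] gap 0.703 j6~1.31
```

View pics/d3.png

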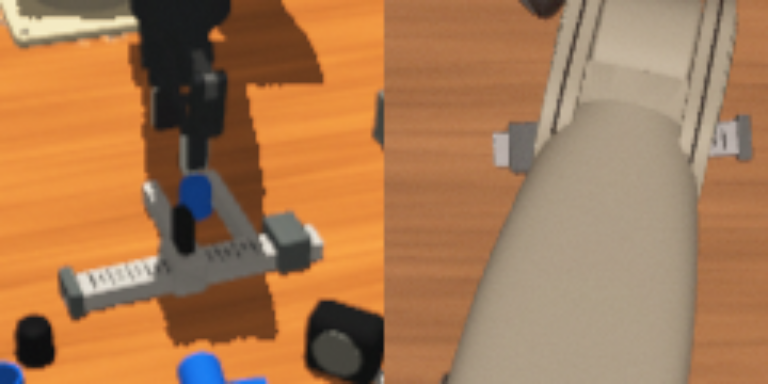

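It paused at about 5.3 mm. The jaw is now back, the anvil is free and the cap is upright. I pick it up.

```bash
python3 -m crank '[[[0,0,0,0.0475,-0.09,0,0.3],[0,0,0,0.0475,-0.09,0,0.3],[0,0,0,0.0475,-0.09,0,0.3],[0,0,0,0.0475,-0.09,0.04,0.3],[0,0,0,0.0475,-0.09,0.08,0.3],[0,0,0,0.0475,-0.09,0.1,0.3],[0,0,0,0.0475,-0.09,0.11,0.3],[0,0,0,0.0475,-0.09,0.11,0.3],[0,0,0,0.0475,-0.09,0.11,0.3]]]'
python3 - <<'E'
from h import *
p=cal(0,.033);plan(p[0]+.001,p[1],.028,TY)
E
```

```text
time_s: 57.72
tcp_pos: [0.4473, -0.0041, 0.0385]
tcp_rot: [2.164, 2.275, 0.001]
force: [0.5, 0.3, -0.5]
finger_gap: 0.651
t=57.73 turn [ 0.002  0.    -0.   ] shift [ 0.0007 -0.0025  0.0105] |F| [ 0.5  0.3 -0.5] gap 0.651 j6~1.37
```

```bash
python3 -m crank '[[[0,0,0,0,-0.002,0.006,0.3],[0,0,0,0,-0.002,0.0105,0.3],[0,0,0,0,-0.002,0.0105,0.3],[0,0,0,0,-0.002,0.0105,-0.7],[0,0,0,0,-0.002,0.0105,-0.7],[0,0,0,0,-0.002,0.0105,-0.7],[0,0,0,0,-0.002,0.0105,-0.7],[0,0,0,0,-0.002,0.0105,-0.7]]]' 30;  python3 -m crank '[[[0,0,0,0,0,-0.03,-0.7],[0,0,0,0,0,-0.085,-0.7],[0,0,0,0,0,-0.115,-0.7],[0,0,0,0,0,-0.115,-0.7],[0,0,0,0,0,-0.115,-0.7]]]'
python3 - <<'E'
from h import *
plan(.434,.407,.14,TY)
o=shot("d4");cv2.imwrite("pics/d4.png",cv2.resize(o["scene"][0][130:250,200:320],None,fx=3.2,fy=3.2))
E
```

```text
time_s: 58.72
tcp_pos: [0.4446, -0.004, 0.0275]
tcp_rot: [2.165, 2.276, 0.0]
force: [0.3, 0.1, 4.0]
finger_gap: 0.362
time_s: 59.35
tcp_pos: [0.4433, -0.0038, 0.1413]
tcp_rot: [-2.164, -2.275, 0.001]
force: [-0.5, 0.1, -0.4]
finger_gap: 0.362
t=59.35 turn [-0.002 -0.    -0.   ] shift [0.4108 0.0112 0.0015] |F| [-0.5  0.1 -0.4] gap 0.362 j6~1.37
```

View pics/d4.png

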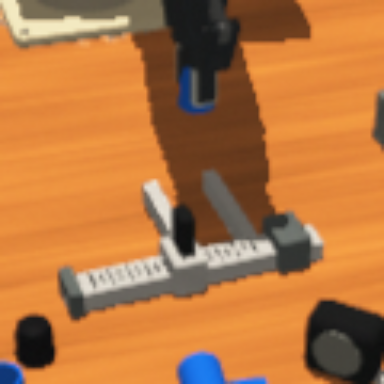

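```bash
python3 -m crank '[[[0,0,0,0.411,0.011,0,-0.7],[0,0,0,0.411,0.011,0,-0.7],[0,0,0,0.411,0.011,0,-0.7],[0,0,0,0.411,0.011,0,-0.7],[0,0,0,0.411,0.011,0,-0.7],[0,0,0,0.411,0.011,0,-0.7],[0,0,0,0.411,0.011,0,-0.7],[0,0,0,0.411,0.011,0,-0.7],[0,0,0,0.411,0.011,0,-0.7],[0,0,0,0.411,0.011,0.03,-0.7],[0,0,0,0.411,0.011,0.06,-0.7],[0,0,0,0.411,0.011,0.06,-0.7],[0,0,0,0.411,0.011,0.06,-0.7]]]'
python3 - <<'E'
from h import *
plan(.434,.407,.033,TY)
o=shot("d5");cv2.imwrite("pics/d5.png",cv2.resize(np.hstack([o["scene"][0][100:220,310:430],o["top"][0][150:270,60:180]]),None,fx=3.2,fy=3.2))
E
```

```text
time_s: 61.08
tcp_pos: [0.4351, 0.4064, 0.083]
tcp_rot: [2.167, 2.275, 0.0]
force: [0.1, -0.5, -0.5]
finger_gap: 0.368
t=61.08 turn [ 0.    -0.    -0.001] shift [ 0.0007 -0.0011  0.05  ] |F| [ 0.1 -0.5 -0.5] gap 0.368 j6~2.16
```

View pics/d5.png

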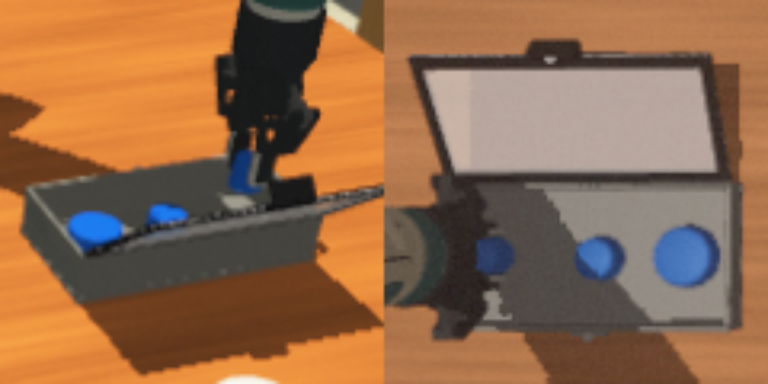

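```bash
python3 -m crank '[[[0,0,0,0,0,0.02,-0.7],[0,0,0,0,0,0.04,-0.7],[0,0,0,0,0,0.049,-0.7],[0,0,0,0,0,0.05,-0.7],[0,0,0,0,0,0.05,-0.7],[0,0,0,0,0,0.05,-0.7]]]'; python3 -m crank '[[[0,0,0,0,0,0.0005,-0.7],[0,0,0,0,0,0.0005,-0.2],[0,0,0,0,0,0,0.1],[0,0,0,0,0,-0.001,0.1],[0,0,0,0,0,-0.02,0.1],[0,0,0,0,0,-0.07,0.1],[0,0,0,0,0,-0.13,0.1],[0,0,0,0,0,-0.18,-0.9],[0,0,0,0,0,-0.2,-0.9],[0,0,0,0,0,-0.2,-0.9]]]'
python3 - <<'E'
from h import *
o=shot("d6");cv2.imwrite("pics/d6.png",cv2.resize(np.hstack([o["scene"][0][100:220,310:430],o["top"][0][150:270,60:180]]),None,fx=3.2,fy=3.2))
print(state()["tcp_pos"],state()["joints"].round(2))
E
```

```text
time_s: 61.92
tcp_pos: [0.4351, 0.4074, 0.0331]
tcp_rot: [2.165, 2.276, 0.002]
force: [0.4, 0.5, -0.4]
finger_gap: 0.366
time_s: 63.18
tcp_pos: [0.4361, 0.4081, 0.2361]
tcp_rot: [2.164, 2.275, 0.01]
force: [-0.3, 0.2, -0.8]
finger_gap: 0.049
[0.43431011 0.40681133 0.23219869] [ 0.64  0.23 -0.12  1.22  0.    2.16]
```

View pics/d6.png

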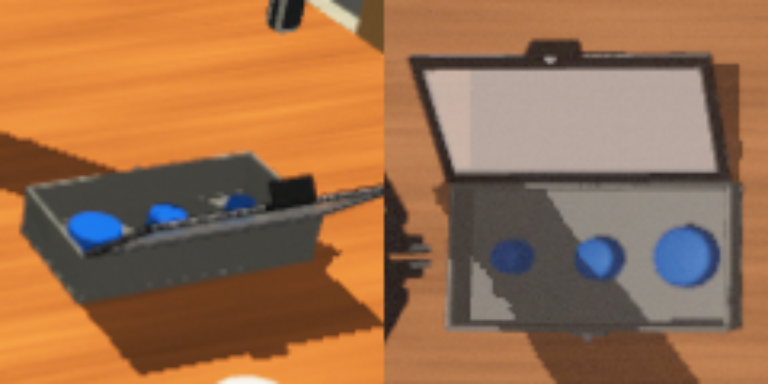

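All three caps stand in a row in the case. Next I close the cover: shut fingers go behind it, swing it over along its arc, then press it down.

Run:
```python
from h import *
plan(.65,.329,.232,np.pi/2);plan(.65,.329,.135,np.pi/2)
```

```text
t=63.27 turn [-0.    0.    0.05] shift [-8.850e-02  2.115e-01  2.000e-04] |F| [ 0.9  0.2 -0.6] gap 0.049 j6~2.16
t=63.27 turn [-0.    0.    0.05] shift [-0.0885  0.2116  0.0972] |F| [ 0.9  0.2 -0.6] gap 0.049 j6~2.16
```

```bash
python3 -m crank '[[[0,0,0.05,-0.0885,0.2115,0,-1],[0,0,0.05,-0.0885,0.2115,0,-1],[0,0,0.05,-0.0885,0.2115,0,-1],[0,0,0.05,-0.0885,0.2115,0,-1],[0,0,0.05,-0.0885,0.2115,0,-1],[0,0,0.05,-0.0885,0.2115,0.03,-1],[0,0,0.05,-0.0885,0.2115,0.07,-1],[0,0,0.05,-0.0885,0.2115,0.095,-1],[0,0,0.05,-0.0885,0.2115,0.095,-1],[0,0,0.05,-0.0885,0.2115,0.095,-1]]]'
python3 - <<'E'
from h import *
o=shot("e1");cv2.imwrite("pics/e1.png",cv2.resize(np.hstack([o["scene"][0][80:220,310:450],o["top"][0][100:240,40:180]]),None,fx=2.8,fy=2.8))
C=cloud("top",o["top"][1]);c2=cloud("scene",o["scene"][1])
# tab: dark points
p=o["top"][0];hs=cv2.cvtColor(p,cv2.COLOR_BGR2HSV)
m=(C[...,0]>.5)&(C[...,0]<.7)&(C[...,1]>.19)&(C[...,1]<.47)&(C[...,2]>.09)&(C[...,2]<.17)
print("max z region", C[m][:,0].max(), np.percentile(C[m],95,axis=0))
plan(.65,.329,.135,np.pi/2)
E
```

```text
time_s: 64.53
tcp_pos: [0.6499, 0.3297, 0.1378]
tcp_rot: [-2.221, -2.222, -0.0]
force: [-0.4, 1.2, 0.2]
finger_gap: 0.002
max z region 0.6637535547575797 [0.59723649 0.38164515 0.14789691]
t=64.62 turn [ 0.003 -0.001  0.   ] shift [-0.0009 -0.0011  0.0042] |F| [ 0.4  0.2 -0.1] gap 0.002 j6~1.95
```

View pics/e1.png

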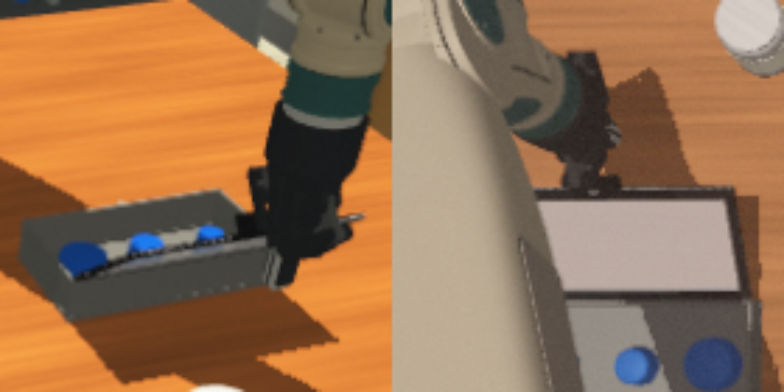

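```bash
python3 -m crank '[[[0,0,0,-0.001,-0.012,0,-1],[0,0,0,-0.001,-0.023,-0.002,-1],[0,0,0,-0.001,-0.035,-0.01,-1],[0,0,0,-0.001,-0.045,-0.017,-1],[0,0,0,-0.001,-0.045,-0.017,-1]]]'
python3 - <<'E'
from h import *
o=shot("e2");cv2.imwrite("pics/e2.png",cv2.resize(np.hstack([o["scene"][0][80:220,310:450],o["top"][0][100:240,40:180]]),None,fx=2.8,fy=2.8))
E
```

```text
time_s: 65.25
tcp_pos: [0.6056, 0.3286, 0.1562]
tcp_rot: [2.22, 2.221, 0.004]
force: [2.3, -0.7, 0.8]
finger_gap: -0.004
```

View pics/e2.png

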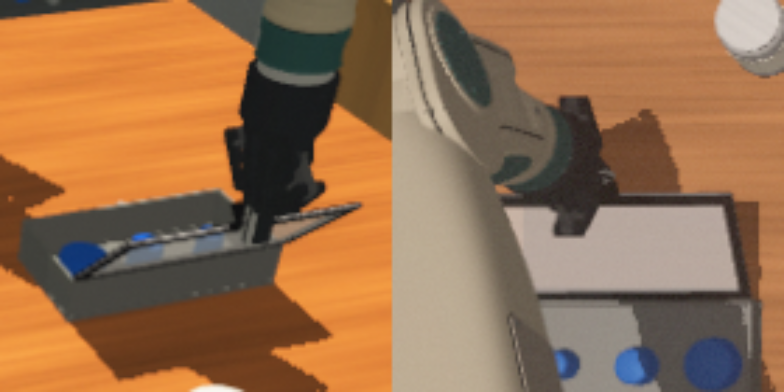

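```bash
python3 -m crank '[[[0,0,0,0,-0.0136,-0.007,-1],[0,0,0,0,-0.031,-0.014,-1],[0,0,0,0,-0.049,-0.017,-1],[0,0,0,0,-0.068,-0.018,-1],[0,0,0,0,-0.087,-0.019,-1],[0,0,0,0,-0.102,-0.02,-1],[0,0,0,0,-0.102,-0.02,-1]]]'
python3 - <<'E'
from h import *
o=shot("e3");cv2.imwrite("pics/e3.png",cv2.resize(np.hstack([o["scene"][0][80:220,310:450],o["top"][0][100:240,40:180]]),None,fx=2.8,fy=2.8))
E
```

```text
time_s: 66.22
tcp_pos: [0.5018, 0.3281, 0.1739]
tcp_rot: [-2.22, -2.222, 0.003]
force: [0.9, -0.6, -0.4]
finger_gap: 0.002
```

View pics/e3.png

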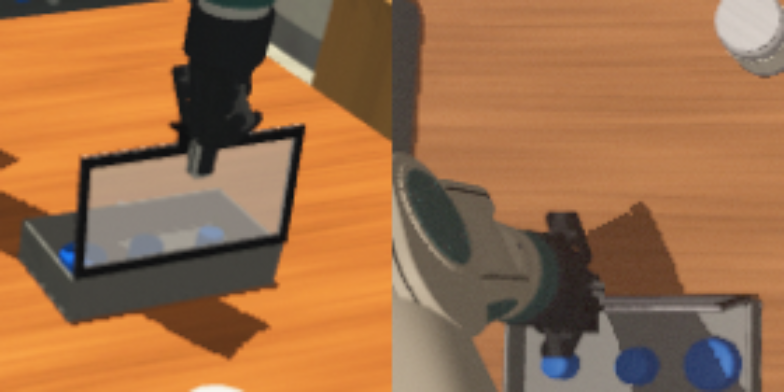

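```bash
python3 -m crank '[[[0,0,0,0,-0.012,0,-1],[0,0,0,0,-0.026,0.002,-1],[0,0,0,0,-0.04,0.005,-1],[0,0,0,0,-0.054,0.011,-1],[0,0,0,0,-0.067,0.019,-1],[0,0,0,0,-0.08,0.029,-1],[0,0,0,0,-0.09,0.039,-1],[0,0,0,0,-0.098,0.052,-1],[0,0,0,0,-0.1055,0.065,-1],[0,0,0,0,-0.109,0.075,-1],[0,0,0,0,-0.109,0.075,-1]]]'
python3 - <<'E'
from h import *
o=shot("e4");cv2.imwrite("pics/e4.png",cv2.resize(np.hstack([o["scene"][0][80:220,310:450],o["top"][0][130:270,40:180]]),None,fx=2.8,fy=2.8))
E
```

```text
time_s: 67.7
tcp_pos: [0.3929, 0.3277, 0.098]
tcp_rot: [-2.22, -2.221, 0.005]
force: [-0.9, -0.5, 2.0]
finger_gap: -0.0
```

View pics/e4.png

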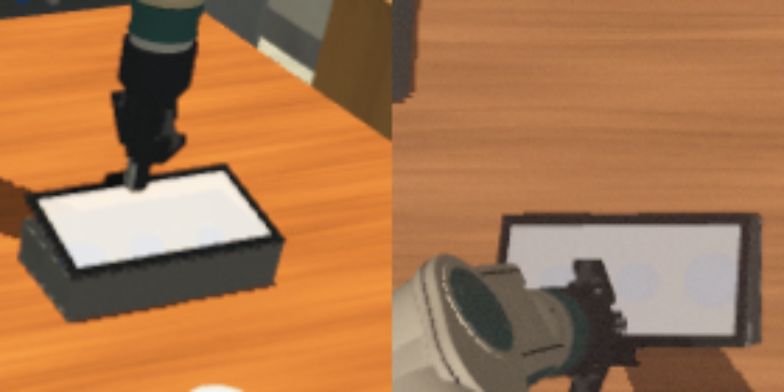

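```bash
python3 -m crank '[[[0,0,0,0.001,-0.004,0.006,-1],[0,0,0,0.001,-0.007,0.011,-1],[0,0,0,0.001,-0.009,0.015,-1],[0,0,0,0.001,-0.009,0.015,-1]]]'; for i in 1 2 3; do python3 -m crank '[[[0,0,0,0,0,0.0015,-1],[0,0,0,0,0,0.003,-1],[0,0,0,0,0,0.003,-1]]]' | grep -E "pos|force"; done
```

```text
time_s: 68.3
tcp_pos: [0.3856, 0.3294, 0.0844]
tcp_rot: [2.221, 2.221, 0.001]
force: [1.8, -0.3, 2.1]
finger_gap: 0.001
tcp_pos: [0.3853, 0.3295, 0.0815]
force: [1.3, 0.4, 2.3]
tcp_pos: [0.3849, 0.3291, 0.0778]
force: [-0.1, 0.1, 0.6]
tcp_pos: [0.3848, 0.3289, 0.0748]
force: [-0.4, -0.3, 0.3]
```

```bash
for i in 1 2; do python3 -m crank '[[[0,0,0,0,0,0.001,-1],[0,0,0,0,0,0.0015,-1],[0,0,0,0,0,0.0015,-1]]]' | grep -E "pos|force"; done
python3 - <<'E'
from h import *
o=shot("e5");cv2.imwrite("pics/e5.png",cv2.resize(np.hstack([o["scene"][0][80:220,310:450],o["top"][0][130:270,40:180]]),None,fx=2.8,fy=2.8))
E
```

```text
tcp_pos: [0.3849, 0.329, 0.0739]
force: [-2.0, -0.8, 3.7]
tcp_pos: [0.385, 0.329, 0.0728]
force: [-3.6, -2.2, 8.5]
```

View pics/e5.png

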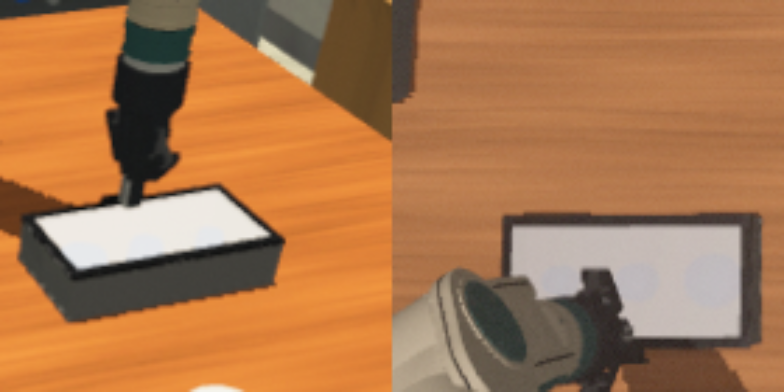

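The cover has bottomed with 8.5 N on it, and the drop in force on the way down looks like the catch snapping over. I lift off and check that it holds.

```bash
python3 -m crank '[[[0,0,0,0,0,0.0005,-1],[0,0,0,0,0,-0.01,-1],[0,0,0,0,0,-0.05,-1],[0,0,0,0,0,-0.12,-1],[0,0,0,0,0,-0.18,-1],[0,0,0,-0.15,0,-0.18,-1],[0,0,0,-0.25,0,-0.18,-1],[0,0,0,-0.25,0,-0.18,-1],[0,0,0,-0.25,0,-0.18,-1],[0,0,0,-0.25,0,-0.18,-1],[0,0,0,-0.25,0,-0.18,-1]]]'
python3 - <<'E'
from h import *
o=shot("e6");cv2.imwrite("pics/e6.png",cv2.resize(np.hstack([o["scene"][0][80:220,310:450],o["top"][0][130:270,40:180]]),None,fx=2.8,fy=2.8))
cv2.imwrite("pics/e6s.png",o["scene"][0])
for n in ("top","scene"):
    C=cloud(n,o[n][1])
    for x in (.375,.40,.44,.48):
        m=(abs(C[...,0]-x)<.006)&(abs(C[...,1]-.329)<.11)&(C[...,2]>.03)&(C[...,2]<.2);print(n,x,m.sum(),np.median(C[m][:,2]).round(4))
E
```

```text
time_s: 71.65
tcp_pos: [0.3855, 0.079, 0.2524]
tcp_rot: [2.223, 2.22, 0.001]
force: [-0.6, 0.7, 0.1]
finger_gap: 0.002
top 0.375 208 0.0582
top 0.4 221 0.0583
top 0.44 358 0.0581
top 0.48 316 0.0579
scene 0.375 138 0.0615
scene 0.4 137 0.061
scene 0.44 158 0.0607
scene 0.48 157 0.0606
```

View pics/e6.png

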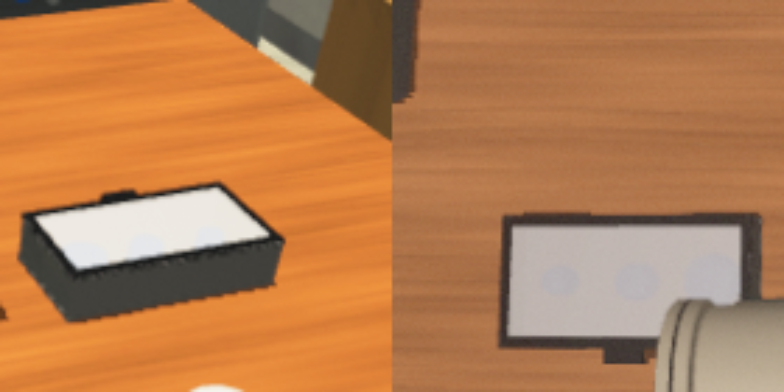

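View pics/e6s.png

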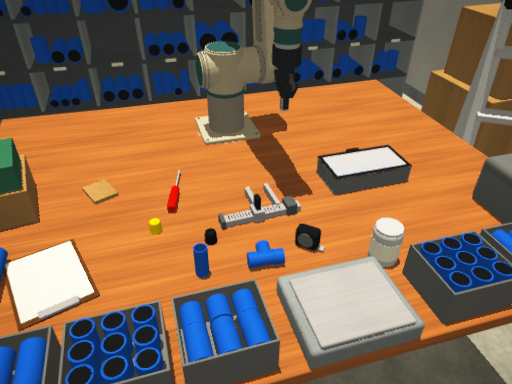

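The cover is level: its height is within 1 mm from free edge to hinge, and it holds with the robot clear. The three caps show through it. The tee, offcut, tin, driver, tape and the yellow and black look-alikes look as they did at the start.

```bash
python3 -c "
from cell import hand_in; print(hand_in())"
```

```text
the job is handed in; nothing more can be done
None
```

The job is done and handed in at about 72 s of the 210 s allowed. Three caps were present (56, 40 and 32 mm). I checked each in the caliper in that order, stood all three in the case and pressed the cover shut.

- **Readings:** From the camera pictures, the anvil gave about 3.9 mm on the 56 mm cap and about 3.5 mm on the 40 mm cap. The 32 mm cap briefly reached about 6.3 mm, just past the 3–6 mm good range. I eased it back and paused at about 5.3 mm. The sideways force on the jaw stayed near 7 N or less, against the 25 N limit.
- **Cover:** The force dropped as the catch snapped over, then rose to 8.5 N as the cover bottomed. After I backed off, the cover was level to within 1 mm front to back, with the arm clear of it. The two cameras disagreed by about 3 mm on its height, but both showed it flat.
- **Caps in the case:** All three stood upright before closing and still show in a row through the cover.
- **Other items:** In the final picture the tee, offcut, tin, driver, tape and the yellow and black look-alikes look unmoved. I compared them by eye and did not measure them.
- **One hiccup:** My second grip on the thumb post was off-centre and read about 18 N sideways at the wrist. I released it and gripped again before sliding the jaw.

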